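# Put microscope parts back in their own foam inserts

### The arm

A 7-joint arm with a two-finger parallel gripper is mounted at the origin on the work surface. World frame = base frame: x ahead of the robot, y to its left, z up, the work surface at z = 0. Lengths are in mm, angles in rad, forces in N, time in s.
With the tool pointing down it reaches from about 400 to 925 mm from the base axis. Payload 5.6 kg.
Tool frame: the origin (TCP) lies between the finger pads; the fingertips stand 17 mm ahead of it and the grasp point (between the pads) lies 2 mm behind it; z points along the fingers, y is the direction in which the jaws open and shut (so a half turn about z gives the same grasp; the last joint's range is limited). The gripper opens to 85 mm and grips with 20 to 120 N. Pads are 22 mm wide; open, the fingers measure 114 mm over their backs; the gripper's body (76 mm by 85 mm) begins 54 mm behind the grasp point. The pads swing forward as they close: fully open they stand 13 mm farther back than shut.
Start: joints at [-1.152, 0.468, -0.012, 1.603, 0.006, 1.071, -0.056], TCP at [289.654, 581.902, 221.99] pointing down, gripper open.
Joint ranges: [-2.53, 2.53], [-0.31, 2.02], [-1.57, 1.55], [0.28, 2.44], [-1.29, 4.43], [0.15, 1.84], [-2.92, 2.92]. Speed limits (rad/s): [2.57, 2.57, 3.14, 3.14, 3.14, 3.14, 3.14].

### API

Orientations are given as a unit quaternion [w, x, y, z].
In Python, from rig import r gives the robot as it stands. The module is installed in compiled form; this text tells all that it offers.
- The arm moves only by the tool send_rows, never from a script. Its argument "series" is a list of rows, each a list of 5 numbers: the opening, from 0 (shut) to 1 (fully open), then the shift along the tool's x, y, z in mm, then the turn about the tool's z in degrees. A call has 1 to 10 rows; each row is the pose to reach, as a shift and turn from the pose commanded when the call began, along the tool's axes at that moment; what a row does not reach only later rows make up. A row lasts 1/8 s, in which the tool goes at most 62.5 mm and 10.7 degrees, less where a joint would pass 70% of its speed; a pose out of reach is approached as far as the arm can. A call with a gripper value outside its range is refused whole. The fingers move at their own pace and stop on an object; "squeeze" is the grip in N (left out, the last holds). Time passes only in rows, so rows that repeat a pose let the fingers close. It gives the time, the measured TCP pose, the force and the opening at its end, in the units of the state.
- r.observe(): the state, without advancing time (a new reading comes with each control period).
- r.capture(name): name is "scene" or "top" or "wrist"; returns the picture (400x640x3 uint8, red, green, blue); there is no depth.
- r.camera_model(name): a dict with "fx", "fy", "cx", "cy" (pixels), "rvec" (rotation vector, rad) and "tvec" (3), from world to camera coordinates, as OpenCV has them; the wrist camera has in their place "tool_from_camera" (4x4, takes a point from camera to tool coordinates, whose origin is the TCP and whose axes are the flange's). Camera axes: x right, y down, z forward; pixel columns grow to the right and rows downward; lengths in mm; the calibration is good to about 2 mm. A picture is of the moment at which its call begins: read the wrist's pose just before it. camera_model takes no time and is no camera call.
- r.finish_job(): hands the job in, once; it reports no verdict.
The state is a dict: "time_s": time; "q": joint angles; "qvel": joint speeds; "joint_torque": joint torques, N m; "position": TCP position; "orientation": TCP orientation; "wrist_force": force on the tool from outside, world axes, zero at the start; "moment": the same for the moment, N m; "opening": finger opening in mm.
Only numpy, scipy, OpenCV 4.12 (cv2) and the standard library are available. Lean on these libraries where they do the work, as an engineer would, in place of code of your own. Each camera call takes 0.05 s, during which the arm holds its last target.

### The job

Three microscope parts were put back on the wrong foam inserts: seat the square beam splitter block, the round eyepiece and the oblong battery pack each fully down in the cutout of its own shape, upright and let go. Each insert is blocked by another part, so use the empty steel tray as a free spot on the way. Set the parts down gently instead of dropping them, and leave the steel specimen bowl where it stands.

Things in the scene. Friction and masses are not known exactly. Their poses are not given: they have to be found in the camera images.
- splitter_mid (a point): beam splitter: white painted block, 58 x 58 mm square and 60 mm tall, with a dark round lens port on top, 0.2 to 0.45 kg. At the start it stands upright on the wrong foam insert, its foot on the insert's top (35 mm above the bench). Rightly seated, its foot is 10 mm and its top 70 mm above the bench. The point lies at its centre, 30 mm above its foot; z up, x and y square to its sides.
- eyepiece_mid (a point): eyepiece: upright black cylinder, 54 mm in diameter and 60 mm tall, lens on top, metal band low down, 0.14 to 0.28 kg. At the start it stands upright on the wrong foam insert, its foot on the insert's top (35 mm above the bench). Rightly seated, its foot is 10 mm and its top 70 mm above the bench. The point lies at its centre, 30 mm above its foot; z up.
- battery_mid (a point): battery pack: grey upright slab, 98 mm long (its x), 28 mm wide (its y), 60 mm tall, two brass contacts and a pale patch on top, 0.2 to 0.45 kg. At the start it stands upright on the wrong foam insert, its foot on the insert's top (35 mm above the bench). Rightly seated, its foot is 10 mm and its top 70 mm above the bench. The point lies at its centre, 30 mm above its foot; z up.
- foam_square: dark foam insert with a square outline, 116 x 116 mm, and a square cutout 65 x 65 mm (x and y square to its sides), home of the beam splitter; the battery pack stands on it at the start. Cutout 25 mm deep with its floor 10 mm above the bench and a 4 mm bevel round its mouth; the insert is 35 mm thick and fixed to the bench. Origin: centre of the underside, on the bench, straight below the cutout's centre; z up.
- foam_round: dark foam insert with a round outline, 118 mm in diameter, and a round cutout 61 mm in diameter, home of the eyepiece; the beam splitter stands on it at the start. Cutout 25 mm deep with its floor 10 mm above the bench and a 4 mm bevel round its mouth; the insert is 35 mm thick and fixed to the bench. Origin: centre of the underside, on the bench, straight below the cutout's centre; z up.
- foam_oblong: dark foam insert with an oblong outline, 145 mm (its x) by 92 mm (its y), and an oblong cutout 105 mm (x) by 35 mm (y), home of the battery pack; the eyepiece stands on it at the start. Cutout 25 mm deep with its floor 10 mm above the bench and a 4 mm bevel round its mouth; the insert is 35 mm thick and fixed to the bench. Origin: centre of the underside, on the bench, straight below the cutout's centre; z up.
- tray: empty square steel tray fixed to the bench, 120 x 120 mm, floor 3 mm above the bench, rim 8 mm above the bench. Origin: centre of the underside, on the bench; z up.
- bowl: loose steel specimen bowl with three clamp screws round its rim, 94 mm wide (about 125 mm over the screws), 50 mm tall; to be left alone. Origin: centre of the underside; z up.
Things that resemble listed ones, but are neither listed nor needed, are in the scene too. Of the things that look like the part that bears battery_mid, the middle-sized one is meant.

How it is judged:
By the outcome, as a careful person would: the job done as asked, in the order asked, and still so for the second after the job is handed in, with the robot touching nothing.
It also fails if it takes over 112 s, if anything falls off the work surface, if the arm or the gripper's body presses on something with over 40 N, if the wrist force passes 120 N, or if a joint passes its speed limit or range.

## Working session

There is one attempt and no reset: what is moved stays moved. The work goes in short steps, Python scripts to look and compute and a tool call to move; the robot and the scene stay as the last step left them, time stands still between calls to the robot, and variables do not carry over. Pictures are saved under pics/ and viewed, and the job is handed in when it is done.

Besides the shell and the picture viewer there is one more tool, called as name(argument=value, ...), one argument or row to a line, values as JSON. send_rows: Moves the arm, as the interface text tells. Its arguments: {"type":"object","properties":{"series":{"type":"array"},"squeeze":{"type":"number"}},"required":["series"]}

```bash
mkdir -p pics; python3 - <<'E'
from rig import r
import cv2
s=r.observe();print(s)
for n in ["scene","top","wrist"]:
    im=r.capture(n);cv2.imwrite(f"pics/{n}0.png",im[:,:,::-1]);print(n,r.camera_model(n))
E
```

```text
{'time_s': 0.0, 'q': array([-1.15203894,  0.4684001 , -0.01158853,  1.60364189,  0.00596694,
        1.07141279, -0.05629528]), 'qvel': array([-6.62031803e-04,  1.90661569e-04,  1.05313128e-03,  5.25980102e-04,
       -2.74089686e-04, -9.42342256e-05,  1.39059543e-03]), 'joint_torque': array([ 9.84631988e-04, -5.32384872e+01,  2.17189186e-02, -2.51307088e+01,
        1.14039617e-02,  7.51751330e-03, -6.49843827e-06]), 'position': array([289.38911913, 581.36652178, 221.01590108]), 'orientation': array([-1.58100201e-04,  2.28875618e-01,  9.73455246e-01, -9.00007687e-04]), 'wrist_force': array([ 0.58280201, -0.07432373, -0.67329172]), 'moment': array([ 0.03863688, -0.03789317, -0.03458741]), 'opening': 85.43311965157969}
scene {'fx': 517.2450110231765, 'fy': 517.2450110231765, 'cx': 318.57393351011046, 'cy': 200.02769338846358, 'rvec': array([ 1.25973973,  2.20382475, -0.96374013]), 'tvec': array([ 259.33481937, -209.41285802, 1906.31961604])}
top {'fx': 477.0885532636098, 'fy': 477.0885532636098, 'cx': 318.35767156295475, 'cy': 195.35655831619897, 'rvec': array([ 2.15768947, -2.16929036,  0.12256952]), 'tvec': array([ -12.27311991,  514.87866076, 1372.73378177])}
wrist {'fx': 287.39208203382344, 'fy': 287.39208203382344, 'cx': 316.6780479611603, 'cy': 199.82888713978284, 'tool_from_camera': array([[-1.20684514e-03, -9.56862049e-01, -2.90540123e-01,
         7.36492150e+01],
       [ 9.99999218e-01, -1.05975560e-03, -6.63606369e-04,
         3.61720065e-01],
       [ 3.27078227e-04, -2.90540697e-01,  9.56862580e-01,
        -1.52372990e+02],
       [ 0.00000000e+00,  0.00000000e+00,  0.00000000e+00,
         1.00000000e+00]])}
```

View pics/scene0.png

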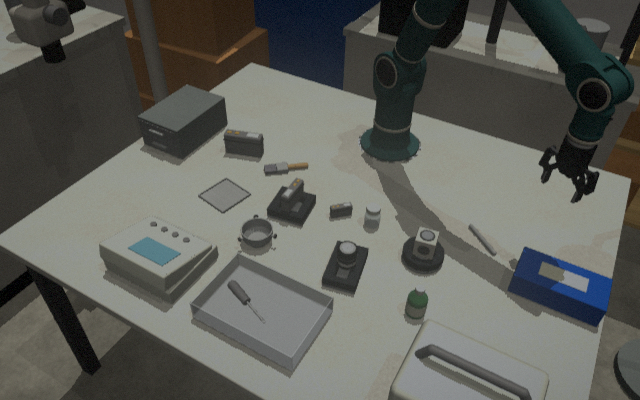

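View pics/top0.png

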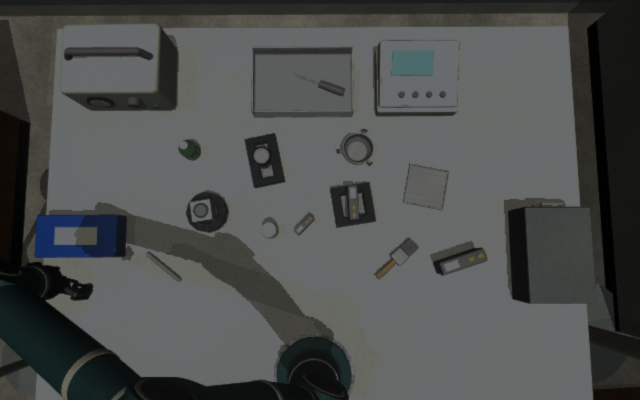

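View pics/wrist0.png

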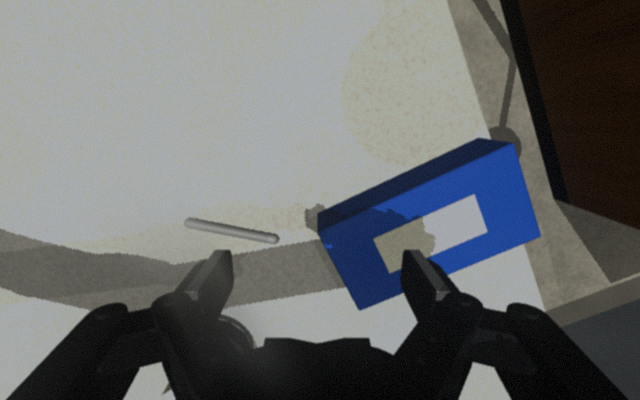

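Look-alikes for the battery pack in the top view are the large one at (460,260), the middle one on the square foam at (353,202) and the small one at (304,223). I choose the middle one and check it in a crop.

```bash
cat > h.py <<'E'
import numpy as np, cv2
from scipy.spatial.transform import Rotation as R
from rig import r
def K(m): return np.array([[m['fx'],0,m['cx']],[0,m['fy'],m['cy']],[0,0,1.]])
def ext(name,s=None):
    m=r.camera_model(name)
    if name!='wrist':
        Rm=cv2.Rodrigues(m['rvec'])[0]; return K(m),Rm,np.array(m['tvec']).reshape(3)
    s=s or r.observe(); q=s['orientation']
    T=np.eye(4);T[:3,:3]=R.from_quat([q[1],q[2],q[3],q[0]]).as_matrix();T[:3,3]=s['position']
    W=np.linalg.inv(T@np.array(m['tool_from_camera'])); return K(m),W[:3,:3],W[:3,3]
def back(E,px,z):
    k,Rm,t=E; px=np.atleast_2d(px).astype(float)
    d=np.c_[px,np.ones(len(px))]@np.linalg.inv(k).T@Rm; c=-Rm.T@t
    return c+d*((z-c[2])/d[:,2])[:,None]
def proj(E,P):
    k,Rm,t=E; p=(np.atleast_2d(P)@Rm.T+t)@k.T; return p[:,:2]/p[:,2:]
def shot(name,fn):
    s=r.observe(); E=ext(name,s); im=r.capture(name)[:,:,::-1].copy(); cv2.imwrite('pics/'+fn+'.png',im); np.savez('pics/'+fn+'.npz',K=E[0],R=E[1],t=E[2]); return s,E,im
def load(fn):
    d=np.load('pics/'+fn+'.npz'); return d['K'],d['R'],d['t']
E
python3 - <<'E'
from h import *
im=cv2.imread('pics/top0.png')
c=im[110:290,170:490]; c=cv2.resize(c,None,fx=2.5,fy=2.5,interpolation=cv2.INTER_CUBIC)
c=np.clip(c.astype(float)*1.6,0,255).astype(np.uint8)
cv2.imwrite('pics/topcrop.png',c)
E=ext('top')
for n,p,z in [('split',(201,210),95),('eyep',(262,156),95),('batt',(353,202),95),('tray',(426,187),5),('sq',(353,204),35),('rnd',(207,211),35),('obl',(265,160),35),('bowl',(357,149),50)]: print(n,back(E,p,z).round())
E
```

```text
split [[468. 313.  95.]]
eyep [[620. 144.  95.]]
batt [[ 488. -112.   95.]]
tray [[ 541. -338.    5.]]
sq [[ 488. -116.   35.]]
rnd [[470. 310.  35.]]
obl [[620. 142.  35.]]
bowl [[ 648. -129.   50.]]
```

View pics/topcrop.png

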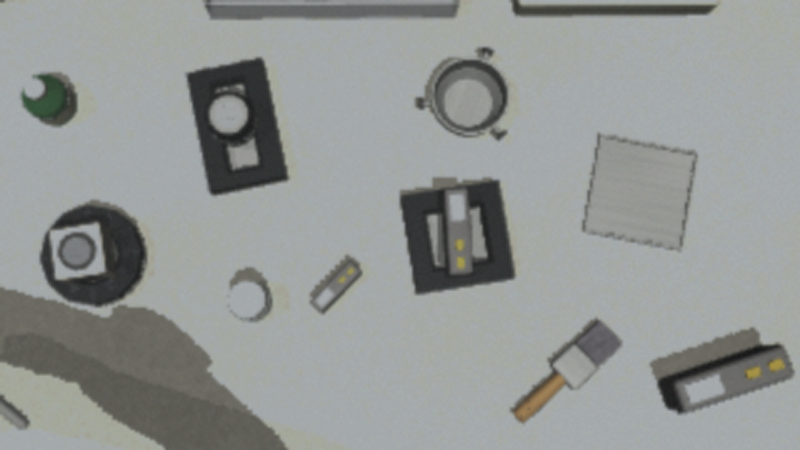

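```bash
cat >> h.py <<'E'
def go(x,y,z,yaw=None,p0=None):
    """tool-frame shift from current pose; yaw=world angle of tool y in deg"""
    s=r.observe(); q=s['orientation']; M=R.from_quat([q[1],q[2],q[3],q[0]]).as_matrix()
    d=M.T@(np.array([x,y,z])-(s['position'] if p0 is None else np.array(p0)))
    cy=np.degrees(np.arctan2(M[1,1],M[0,1])); t=None if yaw is None else -(((yaw-cy)+90)%180-90)
    print('pos',s['position'].round(1),'yaw',round(cy,2),'tilt',M[:,2].round(4),'shift',d.round(1),'turn',t,'t',s['time_s'],'F',s['wrist_force'].round(1),'open',round(s['opening'],1),'q',s['q'].round(2))
E
python3 -c "
from h import *
go(520,230,280,95,(289.654,581.902,221.99))"
```

```text
pos [289.5 581.5 221.3] yaw 63.54 tilt [-5.0e-04 -1.3e-03 -1.0e+00] shift [-363.  -212.5  -57.7] turn -31.460386701409803 t 0.15 F [ 0.9 -0.6 -0.3] open 85.4 q [-1.15  0.47 -0.01  1.6   0.01  1.07 -0.06]
```

send_rows(
  series=[
    [1, -40, -25, -25, -3],
    [1, -80, -47, -58, -7],
    [1, -120, -70, -58, -11],
    [1, -165, -97, -58, -15],
    [1, -210, -123, -58, -19],
    [1, -260, -152, -58, -23],
    [1, -305, -179, -58, -27],
    [1, -345, -202, -58, -31],
    [1, -363, -212, -58, -31],
    [1, -363, -212, -58, -31],
  ],
)

```text
time_s: 1.4
position: [520.9, 228.5, 279.7]
orientation: [-0.0, -0.038, 0.999, -0.0]
wrist_force: [0.1, 0.7, -0.1]
opening: 85.2
```

```bash
python3 -c "
from h import *
shot('wrist','w1'); go(500,-200,280)"
```

```text
pos [519.9 230.3 279.7] yaw 94.48 tilt [-7.e-04  2.e-04 -1.e+00] shift [ 5.350e+01 -4.275e+02 -3.000e-01] turn None t 1.45 F [-0.4  0.   0.3] open 85.2 q [-0.54  0.27  0.08  1.75 -0.02  1.12  1.19]
```

View pics/w1.png

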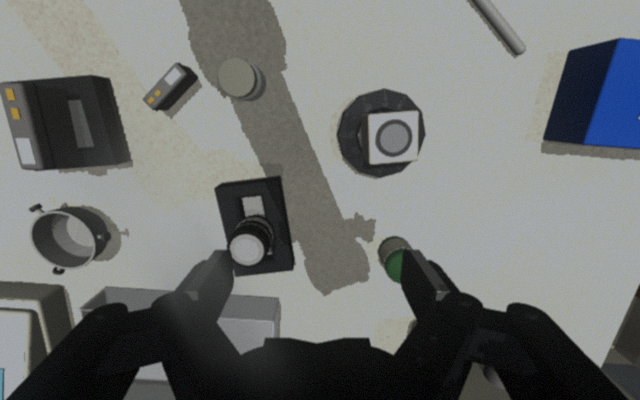

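The picture shows the splitter's top at (393,137) on the round foam, and the eyepiece at (247,247) on the oblong foam with its cutout end at (253,205). The bowl is at (68,235), and the battery is at the left edge (20,130). Next I look at the battery and tray.

send_rows(
  series=[
    [1, 7, -55, 0, 0],
    [1, 14, -110, 0, 0],
    [1, 21, -165, 0, 0],
    [1, 28, -220, 0, 0],
    [1, 35, -275, 0, 0],
    [1, 42, -330, 0, 0],
    [1, 49, -385, 0, 0],
    [1, 53, -427, 0, 0],
    [1, 53, -427, 0, 0],
    [1, 53, -427, 0, 0],
  ],
)

```text
time_s: 2.7
position: [501.6, -197.2, 279.7]
orientation: [-0.0, -0.041, 0.999, 0.001]
wrist_force: [-0.6, 0.3, -0.4]
opening: 85.1
```

```bash
python3 -c "
from h import *
shot('wrist','w2'); go(500,-200,280)
im=cv2.imread('pics/w1.png')[60:290,190:450];cv2.imwrite('pics/w1c.png',cv2.resize(im,None,fx=2.5,fy=2.5,interpolation=2))"
```

```text
pos [ 501.6 -196.9  279.8] yaw 94.74 tilt [-3.0e-04  1.2e-03 -1.0e+00] shift [ 1.9 -2.9 -0.2] turn None t 2.75 F [-0.2  0.6  0.3] open 85.2 q [ 0.01  0.22  0.35  1.83 -0.09  1.11  2.05]
```

View pics/w2.png

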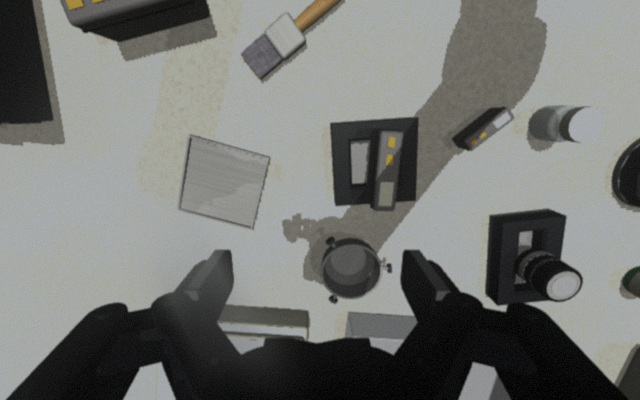

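View pics/w1c.png

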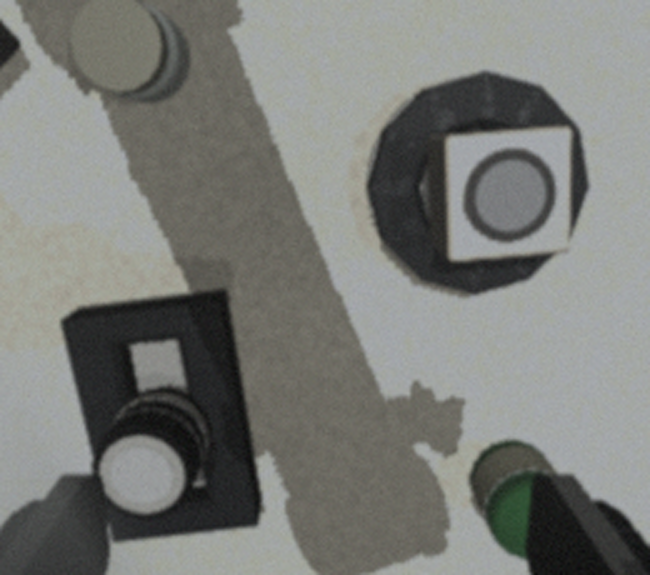

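```bash
python3 -c "
from h import *
im=cv2.imread('pics/w2.png')
a=im[105:220,320:430];cv2.imwrite('pics/w2b.png',np.clip(cv2.resize(a,None,fx=5,fy=5,interpolation=2)*1.5,0,255))
a=im[125:240,170:290];cv2.imwrite('pics/w2t.png',cv2.resize(a,None,fx=5,fy=5,interpolation=2))"
```

```text
[ WARN:0@0.673] global loadsave.cpp:1063 imwrite_ Unsupported depth image for selected encoder is fallbacked to CV_8U.
```

View pics/w2b.png

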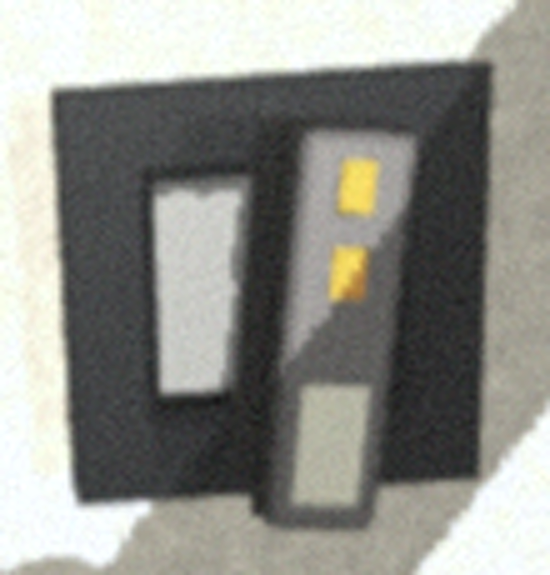

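View pics/w2t.png

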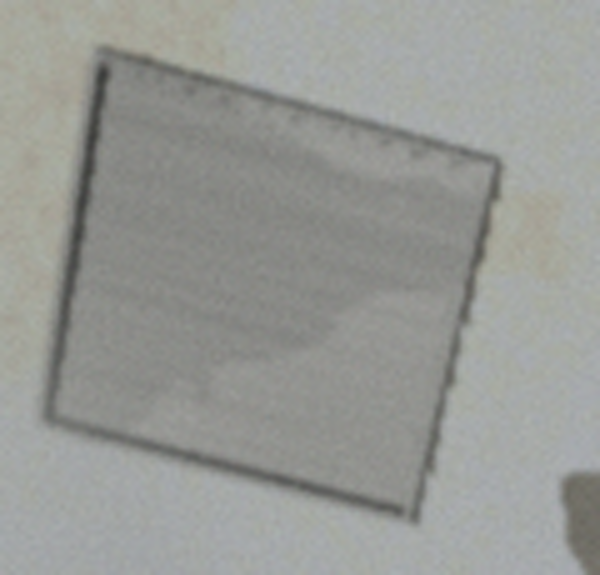

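```bash
cat >> h.py <<'E'
def quad(E,pts,z,n):
    P=back(E,pts,z); d=np.roll(P,-1,0)-P
    print(n,'c',P.mean(0).round(1),'sides',np.linalg.norm(d,axis=1).round(1),'ang',[round(float(a),1) for a in np.degrees(np.arctan2(d[:,1],d[:,0]))]); return P
E
python3 -c "
from h import *
E=load('w2')
f=lambda l,o:np.array(l)/5.+np.array(o)-0.4
quad(E,f([(302,130),(420,138),(372,527),(270,522)],(320,105)),95,'batt')
for z in(35,0): quad(E,f([(52,92),(490,63),(478,478),(80,500)],(320,105)),z,'sq')
quad(E,f([(100,48),(498,160),(415,520),(48,420)],(170,125)),8,'tray')
E=load('w1')
g=lambda l,o:np.array(l)/2.5+np.array(o)-0.3
quad(E,g([(446,134),(570,127),(571,249),(449,262)],(190,60)),95,'split')
for z in(35,0):quad(E,g([(62,322),(228,291),(260,522),(112,540)],(190,60)),z,'obl')
print(back(E,g([(142,474)],(190,60)),95))
"
```

```text
batt c [ 488.9 -113.3   95. ] sides [27.2 94.1 25.4 94.5] ang [90.9, 2.4, -88.3, -176.5]
sq c [ 488.5 -117.4   35. ] sides [116.5 115.6 115.1 114.9] ang [98.3, 8.7, -82.1, -170.5]
sq c [ 493.8 -109.8    0. ] sides [126.8 125.8 125.2 125. ] ang [98.3, 8.7, -82.1, -170.5]
tray c [ 542.2 -336.4    8. ] sides [117.7 118.8 116.9 117.2] ang [78.7, -10.9, -102.1, 169.4]
split c [468.4 312.7  95. ] sides [55.5 55.1 57.3 58.1] ang [97.3, 10.6, -79.6, -171.4]
obl c [620.4 145.1  35. ] sides [ 97.1 147.4  94.1 142.4] ang [105.0, 9.9, -78.0, -169.0]
obl c [635.6 138.2   0. ] sides [105.7 160.4 102.4 154.9] ang [105.0, 9.9, -78.0, -169.0]
[[622.99232975 144.83167665  95.        ]]
```

```bash
python3 -c "
from h import *
go(489,-113,81,93)"
```

```text
pos [ 501.6 -196.9  279.8] yaw 94.74 tilt [-3.0e-04  1.2e-03 -1.0e+00] shift [  5.6  84.5 198.9] turn 1.7445401447118911 t 2.75 F [-0.2  0.6  0.3] open 85.2 q [ 0.01  0.22  0.35  1.83 -0.09  1.11  2.05]
```

send_rows(
  series=[
    [1, 3, 45, 20, 1],
    [1, 6, 84, 50, 2],
    [1, 6, 84, 90, 2],
    [1, 6, 84, 130, 2],
    [1, 6, 84, 160, 2],
    [1, 6, 84, 180, 2],
    [1, 6, 84, 192, 2],
    [1, 6, 84, 199, 2],
    [1, 6, 84, 199, 2],
  ],
)

```text
time_s: 3.88
position: [488.6, -115.8, 81.1]
orientation: [0.0, -0.022, 1.0, 0.0]
wrist_force: [0.6, -0.0, 1.0]
opening: 85.3
```

```bash
python3 -c "
from h import *
shot('wrist','w3'); go(489,-113,81,93)"
```

```text
pos [ 488.9 -116.1   81.4] yaw 92.56 tilt [ 8.e-04  0.e+00 -1.e+00] shift [-0.2  3.   0.4] turn -0.4436008639517013 t 3.925 F [0.5 0.  0.1] open 85.7 q [-0.05  0.43  0.26  2.08 -0.18  0.65  1.94]
```

View pics/w3.png

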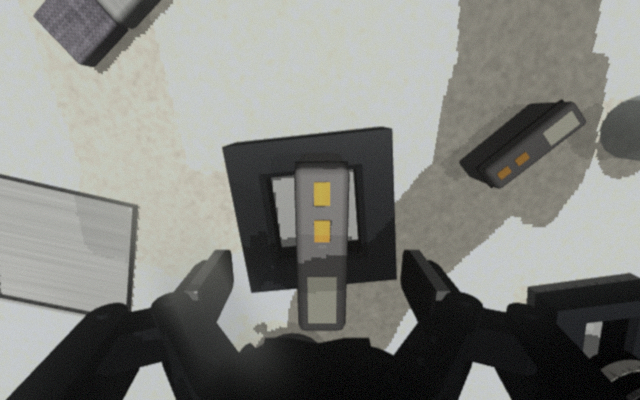

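```bash
python3 -c "
from h import *
E=load('w3')
quad(E,[(296,163),(347,163),(345,328),(298,328)],95,'batt')
quad(E,[(223,146),(392,127),(396,278),(251,292)],35,'sq')
"
```

```text
batt c [ 486.7 -113.4   95. ] sides [24.7 96.7 27.4 96.6] ang [92.5, 3.6, -87.5, -178.0]
sq c [ 488.3 -116.8   35. ] sides [115.1 115.9 115.6 116. ] ang [98.8, 8.4, -81.2, -171.8]
```

The battery (297-347, 163-328) stands between the pads. I close on it and lift.

send_rows(
  series=[
    [1, 1, 3, 0, 0],
    [0, 1, 3, 0, 0],
    [0, 1, 3, 0, 0],
    [0, 1, 3, 0, 0],
    [0, 1, 3, 0, 0],
    [0, 1, 3, 0, 0],
    [0, 1, 3, 0, 0],
    [0, 1, 3, 0, 0],
    [0, 1, 3, 0, 0],
  ],
  squeeze=50,
)

```text
time_s: 5.05
position: [487.5, -113.3, 81.3]
orientation: [0.0, -0.022, 1.0, 0.0]
wrist_force: [-1.7, 0.6, 6.0]
opening: 25.9
```

```bash
python3 -c "
from h import *
go(542,-336,160,79)"
```

```text
pos [ 487.5 -113.3   81.3] yaw 92.54 tilt [ 3.e-04  1.e-04 -1.e+00] shift [ -44.6 -224.9  -78.7] turn 13.537330284213212 t 5.05 F [-1.7  0.6  6. ] open 25.9 q [-0.05  0.43  0.26  2.08 -0.18  0.65  1.94]
```

send_rows(
  series=[
    [0, 0, 0, -15, 0],
    [0, 0, 0, -50, 0],
    [0, 0, 0, -79, 0],
    [0, -9, -45, -79, 4],
    [0, -18, -90, -79, 8],
    [0, -27, -135, -79, 12],
    [0, -36, -180, -79, 13.5],
    [0, -44, -222, -79, 13.5],
    [0, -44, -225, -79, 13.5],
    [0, -44, -225, -79, 13.5],
  ],
)

```text
time_s: 6.3
position: [540.7, -335.6, 159.7]
orientation: [-0.001, 0.096, 0.995, 0.0]
wrist_force: [-0.1, 0.2, -2.0]
opening: 25.8
```

```bash
python3 -c "
from h import *
shot('wrist','w4'); go(542,-336,49.5,79)"
```

```text
pos [ 541.  -334.7  159.7] yaw 79.08 tilt [-8.0e-04  1.4e-03 -1.0e+00] shift [ -1.3  -1.2 110.2] turn 0.08235715244710207 t 6.35 F [ 0.6  0.3 -2.8] open 25.7 q [ 0.22  0.53  0.39  1.71 -0.23  0.95  2.08]
```

View pics/w4.png

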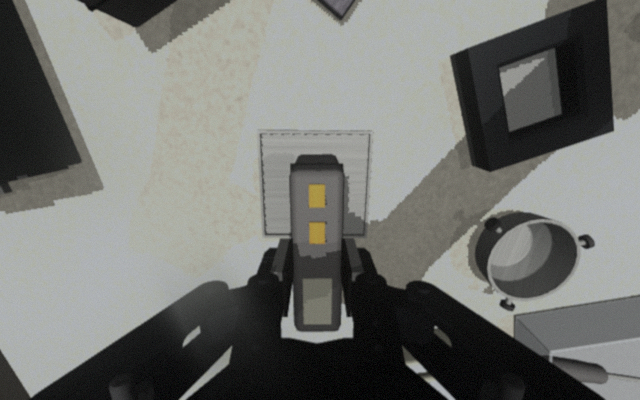

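```bash
python3 -c "
from h import *
E=load('w4')
quad(E,[(260.5,130),(372,130.5),(366.5,236.5),(265,237)],8,'tray')
quad(E,[(500,66),(560,46),(562,116),(509,132)],10,'cutfloor')
im=cv2.imread('pics/w4.png');cv2.imwrite('pics/w4c.png',cv2.resize(im[0:180,440:640],None,fx=3.5,fy=3.5,interpolation=2))
"
```

```text
tray c [ 543.8 -336.8    8. ] sides [114.9 118.7 116.8 119.8] ang [78.7, -10.9, -100.8, 168.2]
cutfloor c [ 489.4 -108.5   10. ] sides [56.3 66.  52.9 65.3] ang [96.9, 4.4, -83.7, -172.6]
```

View pics/w4c.png

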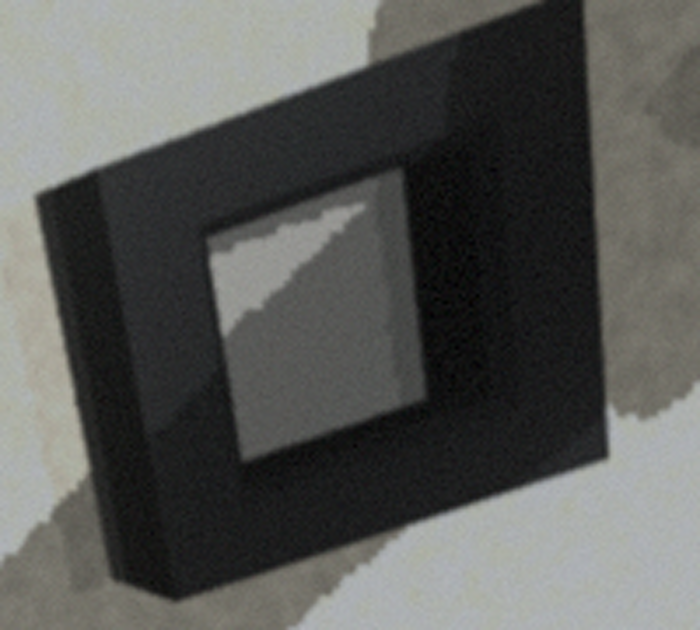

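send_rows(
  series=[
    [0, -1, -1, 40, 0],
    [0, -1, -1, 75, 0],
    [0, -1, -1, 95, 0],
    [0, -1, -1, 103, 0],
    [0, -1, -1, 107, 0],
    [0, -1, -1, 109, 0],
    [0, -1, -1, 110, 0],
    [0, -1, -1, 110, 0],
  ],
)

```text
time_s: 7.35
position: [542.3, -337.5, 50.5]
orientation: [0.0, 0.096, 0.995, -0.0]
wrist_force: [0.0, -0.5, -3.4]
opening: 25.7
```

send_rows(
  series=[
    [0, 0, 0, 0.5, 0],
    [0, 0, 0, 1, 0],
    [0, 0, 0, 1, 0],
  ],
)

```text
time_s: 7.72
position: [542.2, -337.3, 49.5]
orientation: [0.0, 0.096, 0.995, 0.0]
wrist_force: [-1.6, 1.0, 1.8]
opening: 25.7
```

send_rows(
  series=[
    [0.45, 0, 0, 0, 0],
    [0.6, 0, 0, 0, 0],
    [1, 0, 0, 0, 0],
    [1, 0, 0, -20, 0],
    [1, 0, 0, -60, 0],
    [1, 0, 0, -110, 0],
    [1, 0, 0, -150, 0],
    [1, 0, 0, -150, 0],
  ],
)

```text
time_s: 8.72
position: [544.1, -339.0, 204.5]
orientation: [0.004, 0.096, 0.995, -0.002]
wrist_force: [-0.0, -0.1, -0.2]
opening: 85.6
```

```bash
python3 -c "
from h import *
shot('wrist','w5'); go(468.4,312.7,200,99)"
```

```text
pos [ 543.  -337.9  202. ] yaw 79.03 tilt [ 0.0045 -0.0018 -1.    ] shift [1.970e+02 6.245e+02 5.000e-01] turn -19.968983193691145 t 8.775 F [ 0.1 -0.6 -1.3] open 85.1 q [ 0.21  0.48  0.4   1.68 -0.22  1.02  2.06]
```

View pics/w5.png

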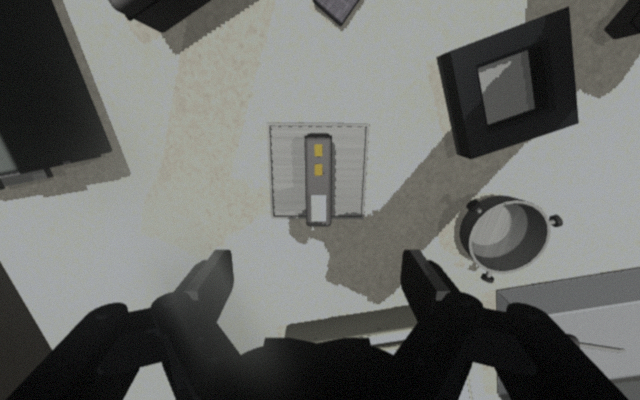

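The battery stands upright in the tray at (318,180). Next is the splitter.

send_rows(
  series=[
    [1, 10, 35, 0, 0],
    [1, 26, 85, 0, -3],
    [1, 44, 140, 0, -6],
    [1, 62, 195, 0, -9],
    [1, 79, 250, 0, -12],
    [1, 97, 305, 0, -15],
    [1, 114, 360, 0, -18],
    [1, 131, 415, 0, -20],
    [1, 148, 470, 0, -20],
    [1, 165, 525, 0, -20],
  ],
)

```text
time_s: 10.02
position: [478.9, 210.9, 198.5]
orientation: [-0.001, -0.079, 0.997, -0.0]
wrist_force: [1.3, 0.2, 0.0]
opening: 85.2
```

```bash
python3 -c "
from h import *
go(468.4,312.7,200,99)"
```

```text
pos [478.9 210.9 198.5] yaw 99.03 tilt [-1.1e-03 -7.0e-04 -1.0e+00] shift [ -5.6 102.2  -1.6] turn 0.028145989577396335 t 10.025 F [1.3 0.2 0. ] open 85.2 q [-0.58  0.28  0.12  1.94 -0.04  0.92  1.29]
```

send_rows(
  series=[
    [1, -3, 50, 0, 0],
    [1, -6, 95, 0, 0],
    [1, -6, 102, 0, 0],
    [1, -6, 102, 0, 0],
    [1, -6, 102, 0, 0],
  ],
)

```text
time_s: 10.65
position: [470.2, 309.3, 198.7]
orientation: [-0.0, -0.078, 0.997, -0.001]
wrist_force: [-0.2, -0.2, -0.2]
opening: 85.7
```

```bash
python3 -c "
from h import *
s,E,im=shot('wrist','w6'); go(468.4,312.7,81,99)
cv2.imwrite('pics/w6c.png',cv2.resize(im[80:280,220:420],None,fx=3,fy=3,interpolation=2))"
```

```text
pos [470.3 309.4 198.9] yaw 98.9 tilt [-1.e-04 -9.e-04 -1.e+00] shift [  1.3   3.6 117.9] turn -0.10482258211300177 t 10.7 F [ 0.1 -0.5  0.2] open 85.2 q [-0.71  0.35  0.08  1.85 -0.03  0.95  1.11]
```

View pics/w6c.png

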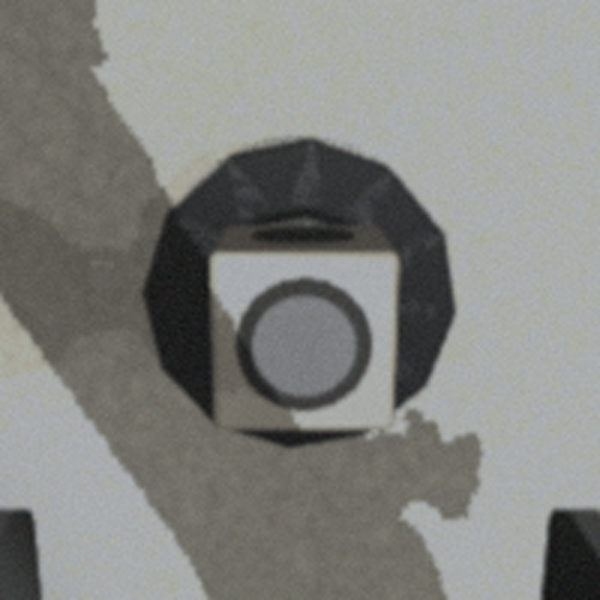

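```bash
python3 -c "
from h import *
E=load('w6'); f=lambda l:np.array(l)/3.+np.array((220,80))-.33
quad(E,f([(210,253),(398,253),(394,429),(213,430)]),95,'split')
P=back(E,f([(312,138),(390,167),(445,238),(455,303),(430,385),(145,290),(170,205),(228,158)]),35)[:,:2]
P=P.astype(np.float32)
from scipy.optimize import least_squares
s=least_squares(lambda p:np.hypot(*(P-p[:2]).T)-p[2],[470,310,59]);print(s.x.round(1),s.fun.round(1))
"
```

```text
split c [468.4 312.7  95. ] sides [56.2 56.4 57.6 56.7] ang [98.8, 9.6, -80.8, -171.8]
[469.  312.2  59. ] [ 0.8  0.  -0.7 -0.8  1.1 -0.8  0.6 -0.2]
```

send_rows(
  series=[
    [1, 1, 3.5, 40, 0],
    [1, 1, 3.5, 80, 0],
    [1, 1, 3.5, 103, 0],
    [1, 1, 3.5, 112, 0],
    [1, 1, 3.5, 118, 0],
    [1, 1, 3.5, 118, 0],
    [1, 1, 3.5, 118, 0],
  ],
)

```text
time_s: 11.58
position: [468.8, 314.8, 81.9]
orientation: [0.001, -0.079, 0.997, 0.0]
wrist_force: [0.4, -0.2, 0.2]
opening: 85.5
```

```bash
python3 -c "
from h import *
go(468.4,312.7,81,99)"
```

```text
pos [468.8 314.8  81.9] yaw 99.03 tilt [ 0.0013  0.001  -1.    ] shift [ 0.7 -2.   0.9] turn 0.02899189679685321 t 11.575 F [ 0.4 -0.2  0.2] open 85.5 q [-0.7   0.51  0.06  1.92 -0.05  0.71  1.12]
```

send_rows(
  series=[
    [1, 0.5, -2, 0.5, 0],
    [0.5, 0.5, -2, 0.5, 0],
    [0.3, 0.5, -2, 0.5, 0],
    [0, 0.5, -2, 0.5, 0],
    [0, 0.5, -2, 0.5, 0],
    [0, 0.5, -2, 0.5, 0],
    [0, 0.5, -2, 0.5, 0],
    [0, 0.5, -2, 0.5, 0],
  ],
  squeeze=50,
)

```text
time_s: 12.58
position: [472.2, 308.3, 87.3]
orientation: [0.002, -0.077, 0.997, -0.002]
wrist_force: [-7.6, -20.6, 50.1]
opening: 26.7
```

```bash
python3 -c "
from h import *
go(468.4,312.7,180,99);go(488.4,-117,180,98.6)"
```

```text
pos [472.2 308.3  87.3] yaw 98.85 tilt [ 0.0051 -0.0027 -1.    ] shift [  2.7   4.6 -92.7] turn -0.1463693196545961 t 12.575 F [ -7.6 -20.6  50.1] open 26.7 q [-0.7   0.5   0.07  1.92 -0.04  0.72  1.12]
pos [472.2 308.3  87.3] yaw 98.85 tilt [ 0.0051 -0.0027 -1.    ] shift [  49.1 -423.   -91.5] turn 0.2536306803454096 t 12.575 F [ -7.6 -20.6  50.1] open 26.7 q [-0.7   0.5   0.07  1.92 -0.04  0.72  1.12]
```

```bash
python3 -c "
from h import *
shot('wrist','w7');shot('scene','s7')
im=cv2.imread('pics/s7.png');cv2.imwrite('pics/s7c.png',cv2.resize(im[160:300,340:500],None,fx=4,fy=4,interpolation=2))"
```

```text
(no output)
```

View pics/w7.png

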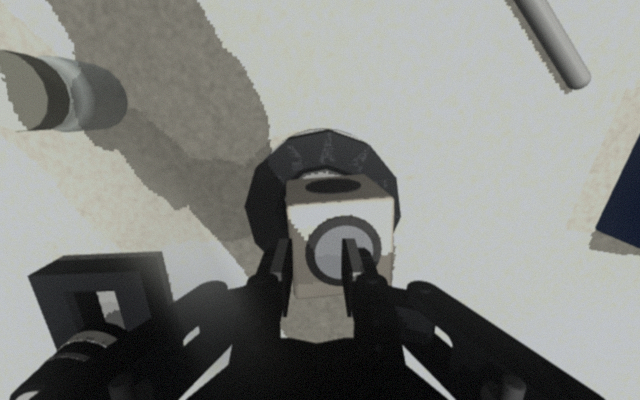

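View pics/s7c.png

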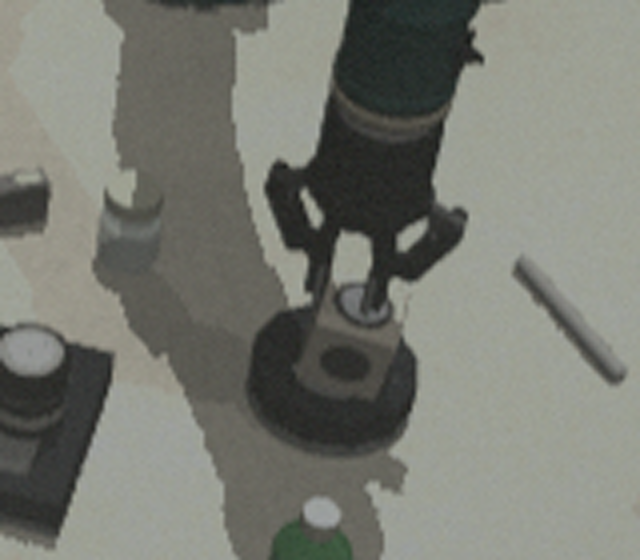

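The grasp failed. The left finger is beside the block, the right one rides on its top near (350,265), and the block looks tilted. I ease off first.

send_rows(
  series=[
    [0.3, 0, 0, -2, 0],
    [0.3, 0, 0, -4, 0],
    [0.32, 0, 0, -6, 0],
  ],
  squeeze=20,
)

```text
time_s: 13.05
position: [471.3, 310.9, 89.5]
orientation: [0.003, -0.077, 0.997, 0.0]
wrist_force: [0.8, -4.3, 10.1]
opening: 27.4
```

```bash
python3 -c "
from h import *
shot('wrist','w8');shot('scene','s8')
go(468.4,312.7,100,99)
im=cv2.imread('pics/s8.png');a=cv2.resize(im[160:300,340:500],None,fx=4,fy=4,interpolation=2)
cv2.imwrite('pics/s8c.png',a)"
```

```text
pos [471.2 311.6  89.4] yaw 98.93 tilt [ 0.0052  0.0011 -1.    ] shift [  2.5   1.5 -10.6] turn -0.07272869528148362 t 13.15 F [ 0.4 -6.1 16. ] open 27.0 q [-0.7   0.49  0.07  1.92 -0.05  0.72  1.12]
```

View pics/w8.png

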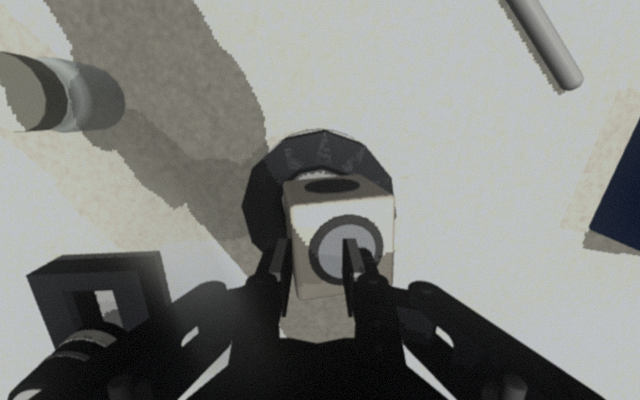

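View pics/s8c.png

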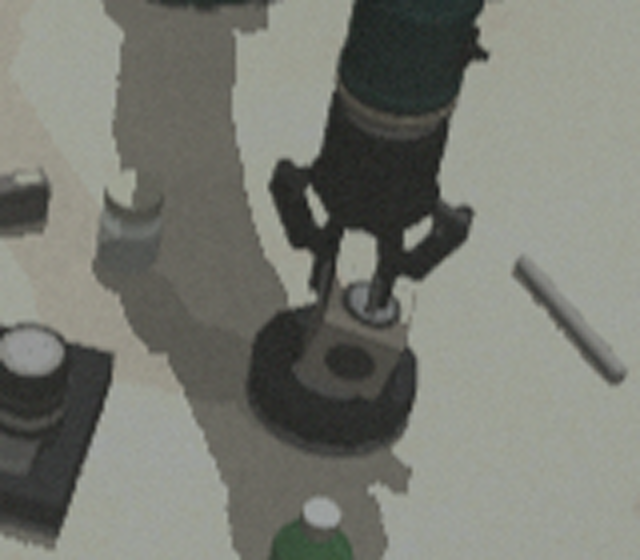

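send_rows(
  series=[
    [0.32, 0, 0, -2, 0],
    [0.36, 0, 0, -4, 0],
    [0.4, 0, 0, -5, 0],
    [0.45, 0, 0, -6, 0],
  ],
)

```text
time_s: 13.65
position: [467.6, 312.7, 92.2]
orientation: [-0.0, -0.079, 0.997, -0.0]
wrist_force: [-0.7, 0.8, -0.0]
opening: 38.5
```

```bash
python3 -c "
from h import *
shot('wrist','w9')
go(468.4,312.7,100,99)"
```

```text
pos [467.7 312.8  92.3] yaw 99.07 tilt [-5.e-04  1.e-04 -1.e+00] shift [-0.7 -0.2 -7.7] turn 0.06523028054344593 t 13.7 F [-1.2  0.2 -0.1] open 38.3 q [-0.7   0.49  0.07  1.92 -0.05  0.73  1.12]
```

View pics/w9.png

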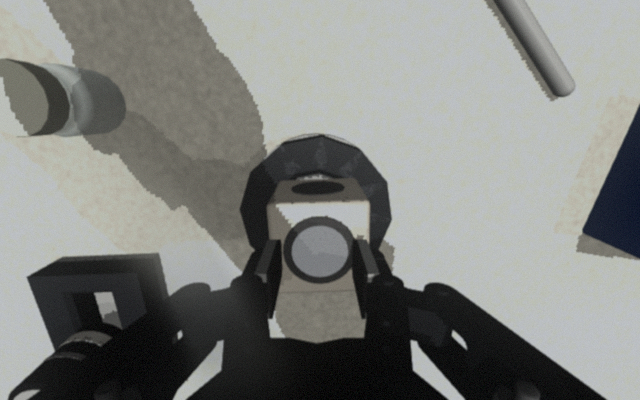

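```bash
python3 -c "
from h import *
E=load('w9')
for z in (95,85,75):quad(E,[(271,203),(370,203),(366,292),(272,292)],z,'split %d'%z)
im=cv2.imread('pics/w9.png');cv2.imwrite('pics/w9c.png',np.clip(cv2.resize(im[120:350,220:420].astype(float),None,fx=3,fy=3,interpolation=2)*1.6,0,255).astype(np.uint8))"
```

```text
split 95 c [469.  314.6  95. ] sides [54.  56.2 56.6 56.2] ang [99.0, 9.6, -81.0, -173.0]
split 85 c [474.  315.5  85. ] sides [57.6 59.9 60.4 60. ] ang [99.0, 9.6, -81.0, -173.0]
split 75 c [478.9 316.4  75. ] sides [61.2 63.7 64.2 63.7] ang [99.0, 9.6, -81.0, -173.0]
```

View pics/w9c.png

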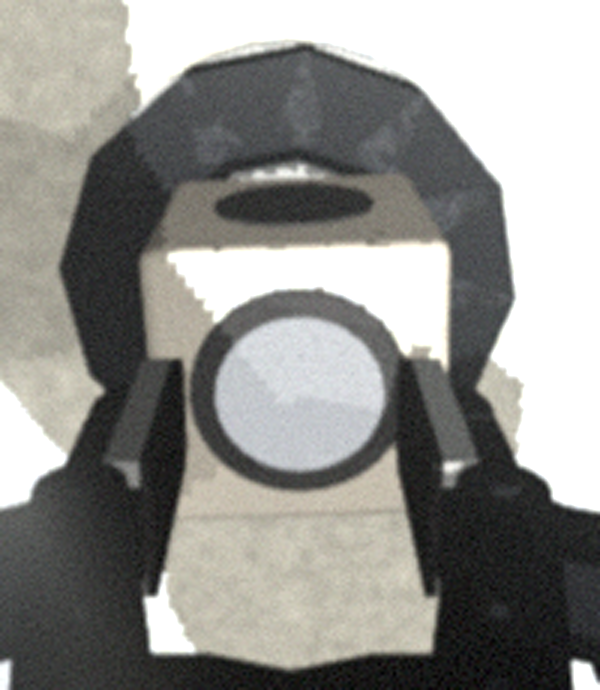

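```bash
python3 -c "
from h import *
s,E,im=shot('scene','s9')
q=s['orientation'];M=R.from_quat([q[1],q[2],q[3],q[0]]).as_matrix();p=s['position']
def tp(v):return p+M@np.array(v,float)
pts=[tp((0,0,0)),tp((0,19,17)),tp((0,-19,17)),tp((0,19,-15)),tp((0,-19,-15))]
c=np.array([468.4,312.7]);a=np.radians(9)
ux=np.array([np.cos(a),np.sin(a)]);uy=np.array([-np.sin(a),np.cos(a)])
top=[np.r_[c+29*i*ux+29*j*uy,95] for i,j in((1,1),(1,-1),(-1,-1),(-1,1))]
bot=[np.r_[t[:2],35] for t in top]
x0,y0=340,160;S=5
a=cv2.resize(im[y0:y0+120,x0:x0+150],None,fx=S,fy=S,interpolation=2);a=np.clip(a*1.7,0,255).astype(np.uint8)
f=lambda P:tuple(int(v) for v in ((proj(E,P)[0]-(x0,y0)+.5)*S))
for i,P in enumerate(pts):cv2.circle(a,f(P),3,[(0,0,255),(0,255,0),(0,255,0),(255,0,0),(255,0,0)][i],-1)
for P in top+bot:cv2.circle(a,f(P),2,(0,255,255),-1)
cv2.imwrite('pics/s9c.png',a)"
```

```text
(no output)
```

View pics/s9c.png

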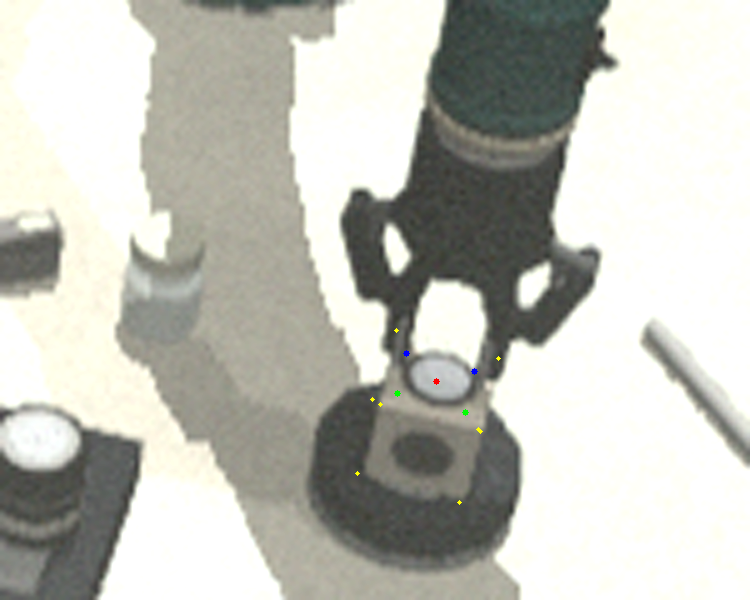

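The fingertips actually end about 13 mm behind the reported TCP, not 17 mm ahead of it. The wrist view and the scene overlay both show this: the tips match the blue marks, so they closed over the block's top. The block has settled upright again. I rise, open, look again and then grasp about 27 mm lower.

send_rows(
  series=[
    [0.45, 0, 0, -15, 0],
    [0.6, 0, 0, -40, 0],
    [1, 0, 0, -70, 0],
    [1, 0, 0, -90, 0],
    [1, 0, 0, -90, 0],
    [1, 0, 0, -90, 0],
  ],
)

```text
time_s: 14.5
position: [467.7, 312.2, 182.2]
orientation: [-0.0, -0.079, 0.997, -0.0]
wrist_force: [0.5, 0.8, -0.1]
opening: 85.5
```

```bash
python3 -c "
from h import *
s,E,im=shot('wrist','w10'); go(468.4,312.7,55,99)
cv2.imwrite('pics/w10c.png',cv2.resize(im[80:280,220:420],None,fx=3,fy=3,interpolation=2))"
```

```text
pos [467.5 312.1 181.7] yaw 99.04 tilt [-1.2e-03 -9.0e-04 -1.0e+00] shift [ -1.1   0.6 126.7] turn 0.03742826322171311 t 14.55 F [-0.1 -0.5  0.2] open 85.6 q [-0.71  0.37  0.08  1.86 -0.03  0.92  1.11]
```

View pics/w10c.png

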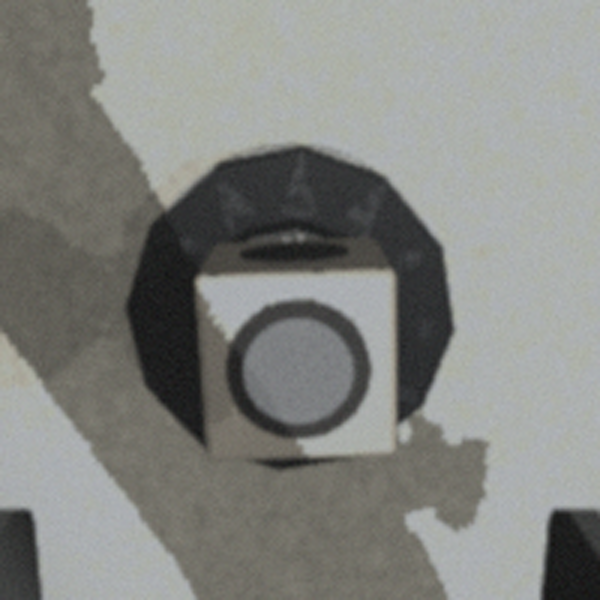

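```bash
python3 -c "
from h import *
E=load('w10'); f=lambda l:np.array(l)/3.+np.array((220,80))-.33
for z in (95,90):quad(E,f([(195,272),(397,268),(396,453),(206,460)]),z,'split')
from scipy.optimize import least_squares
P=back(E,f([(298,147),(380,175),(440,245),(453,325),(425,405),(128,300),(157,220),(218,165),(145,385)]),35)[:,:2]
s=least_squares(lambda p:np.hypot(*(P-p[:2]).T)-p[2],[470,310,59]);print(s.x.round(1),s.fun.round(1))
"
```

```text
split c [468.2 314.4  95. ] sides [56.8 56.2 57.1 57.3] ang [100.1, 10.7, -78.7, -169.6]
split c [469.8 314.7  90. ] sides [58.  57.4 58.3 58.5] ang [100.1, 10.7, -78.7, -169.6]
[469.2 312.3  58.7] [ 0.9 -0.  -0.5 -0.6  0.6 -0.4 -0.7  0.3  0.3]
```

send_rows(
  series=[
    [1, -0.5, 2.3, 30, -1.4],
    [1, -0.5, 2.3, 60, -1.4],
    [1, -0.5, 2.3, 80, -1.4],
    [1, -0.5, 2.3, 100, -1.4],
    [1, -0.5, 2.3, 115, -1.4],
    [1, -0.5, 2.3, 124, -1.4],
    [1, -0.5, 2.3, 126, -1.4],
    [1, -0.5, 2.3, 126, -1.4],
  ],
)

```text
time_s: 15.55
position: [468.5, 315.0, 56.8]
orientation: [0.0, -0.091, 0.996, 0.0]
wrist_force: [0.5, -0.5, 0.4]
opening: 85.6
```

```bash
python3 -c "
from h import *
s,E,im=shot('wrist','w11'); go(468.4,314.4,55,100.4)"
```

```text
pos [468.6 315.   57. ] yaw 100.43 tilt [ 9.e-04  7.e-04 -1.e+00] shift [ 0.3 -0.6  2. ] turn 0.03372858979085436 t 15.6 F [0.6 0.4 0.3] open 85.4 q [-0.7   0.55  0.06  1.93 -0.05  0.67  1.14]
```

View pics/w11.png

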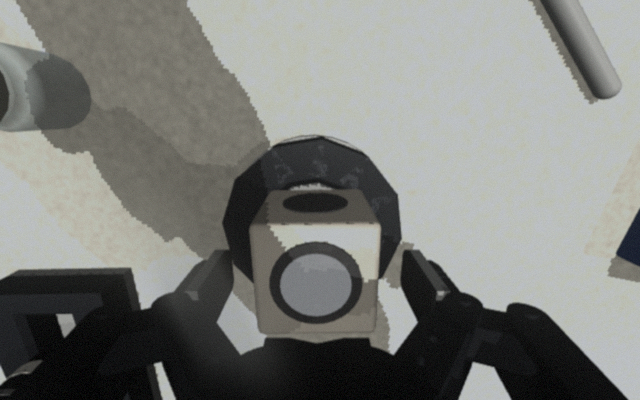

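send_rows(
  series=[
    [0.75, 0, 0, 2, 0],
    [0.6, 0, 0, 2, 0],
    [0, 0, 0, 2, 0],
    [0, 0, 0, 2, 0],
    [0, 0, 0, 2, 0],
    [0, 0, 0, 2, 0],
  ],
  squeeze=50,
)

```text
time_s: 16.35
position: [468.4, 314.9, 55.0]
orientation: [0.0, -0.091, 0.996, 0.0]
wrist_force: [-1.0, 0.3, 5.7]
opening: 57.4
```

send_rows(
  series=[
    [0, 0, 0, -10, 0],
    [0, 0, 0, -40, 0],
    [0, 0, 0, -80, 0],
    [0, 0, 0, -105, 0],
    [0, 0, 0, -105, 0],
  ],
)

```text
time_s: 16.98
position: [469.1, 315.4, 161.2]
orientation: [0.002, -0.091, 0.996, 0.001]
wrist_force: [-0.2, 0.1, -3.0]
opening: 57.1
```

```bash
python3 -c "
from h import *
s,E,im=shot('wrist','w12'); go(488.4,-117,160,98.6)"
```

```text
pos [468.1 314.7 159.6] yaw 100.43 tilt [ 5.e-04  4.e-04 -1.e+00] shift [  58.2 -428.2   -0.6] turn 1.834174122948113 t 17.025 F [-0.3  0.  -3.9] open 57.3 q [-0.71  0.4   0.07  1.88 -0.04  0.87  1.13]
```

View pics/w12.png

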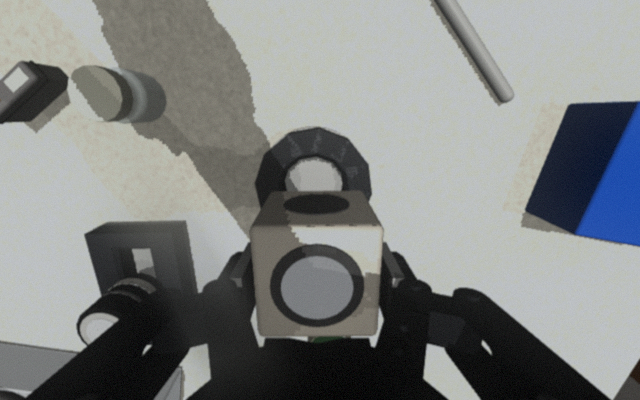

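```bash
python3 -c "
from h import *
for n,z in(('w11',95),('w12',199.6)):
  E=load(n); quad(E,[(252,226),(383,223),(379,334),(258,336)],z,n)
"
```

```text
w11 c [469.2 315.6  95. ] sides [55.9 57.6 58.6 57.4] ang [101.8, 12.3, -78.5, -170.5]
w12 c [469.6 316.  199.6] sides [55.7 57.6 58.6 57.3] ang [101.7, 12.3, -78.6, -170.5]
```

send_rows(
  series=[
    [0, 6, -45, 0, 0],
    [0, 14, -100, 0, 1],
    [0, 21, -155, 0, 1.8],
    [0, 29, -210, 0, 1.8],
    [0, 36, -265, 0, 1.8],
    [0, 43, -320, 0, 1.8],
    [0, 51, -375, 0, 1.8],
    [0, 57, -420, 0, 1.8],
    [0, 58, -428, 0, 1.8],
    [0, 58, -428, 0, 1.8],
  ],
)

```text
time_s: 18.27
position: [487.7, -116.5, 158.2]
orientation: [-0.001, -0.075, 0.997, 0.0]
wrist_force: [-0.0, -0.0, -2.2]
opening: 57.2
```

```bash
python3 -c "
from h import *
s,E,im=shot('wrist','w13'); go(488.4,-117,100,98.6)"
```

```text
pos [ 488.  -115.4  158.4] yaw 98.69 tilt [-2.3e-03  9.0e-04 -1.0e+00] shift [-0.3 -1.8 58.4] turn 0.09346281432090109 t 18.325 F [ 0.4  1.1 -4. ] open 57.4 q [-0.05  0.3   0.26  2.03 -0.1   0.82  1.99]
```

View pics/w13.png

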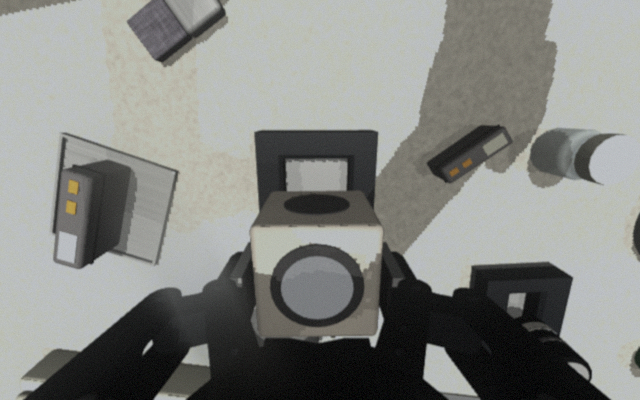

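send_rows(
  series=[
    [0, 0.3, -1.5, 30, 0],
    [0, 0.3, -1.5, 60, 0],
    [0, 0.3, -1.5, 80, 0],
    [0, 0.3, -1.5, 92, 0],
    [0, 0.3, -1.5, 97, 0],
    [0, 0.3, -1.5, 97, 0],
    [0, 0.3, -1.5, 97, 0],
  ],
)

```text
time_s: 19.2
position: [489.2, -118.2, 63.2]
orientation: [0.001, -0.075, 0.997, -0.0]
wrist_force: [0.4, 0.3, -3.3]
opening: 57.4
```

```bash
python3 -c "
from h import *
s,E,im=shot('wrist','w14'); go(487.6,-117.8,30,98.6)
print(im.shape)
s,E,im=shot('scene','s14');cv2.imwrite('pics/s14c.png',cv2.resize(im[140:260,220:400],None,fx=4,fy=4,interpolation=2))
"
```

```text
pos [ 489.2 -118.2   63.2] yaw 98.64 tilt [ 1.5e-03 -1.0e-04 -1.0e+00] shift [ 1.6  0.7 33.2] turn 0.038789653915216604 t 19.25 F [ 0.1 -0.1 -3.9] open 57.1 q [-0.01  0.46  0.22  2.08 -0.17  0.61  2.05]
(400, 640, 3)
```

View pics/w14.png

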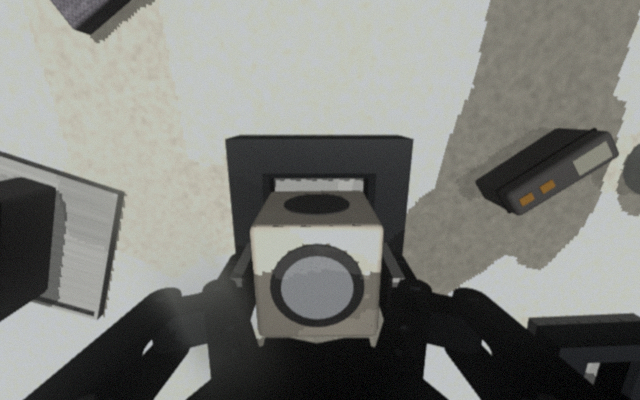

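View pics/s14c.png

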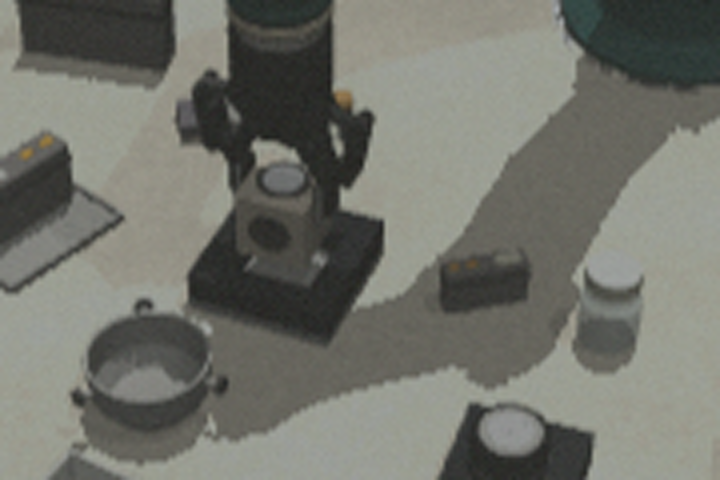

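```bash
python3 -c "
from h import *
a=np.radians(8.6)
for n,c in(('w13',[(255,131),(377,131)]),('w14',[(227.5,137),(412,137)])):
  E=load(n); P=back(E,c,35); m=P.mean(0); print(n,P.round(1),np.linalg.norm(P[1]-P[0]),'centre',m[:2]+58*np.array([np.cos(a),np.sin(a)]))
  quad(E,[(252,226),(383,223),(379,334),(258,336)],40+ (158.4 if n=='w13' else 63.2),'block')
"
```

```text
w13 [[ 439.5 -182.    35. ]
 [ 422.6  -69.2   35. ]] 114.01538389901208 centre [ 488.38593931 -116.91429697]
block c [ 487.2 -116.1  198.4] sides [54.9 56.4 57.5 56.2] ang [99.9, 10.4, -80.4, -172.3]
w14 [[ 439.  -181.3   35. ]
 [ 422.   -69.1   35. ]] 113.52998186093032 centre [ 487.83432877 -116.54090117]
block c [ 488.7 -117.7  103.2] sides [54.9 56.7 57.7 56.5] ang [100.0, 10.5, -80.2, -172.3]
```

send_rows(
  series=[
    [0, 0.4, 0.8, 4, 0.5],
    [0, 0.4, 0.8, 8, 0.5],
    [0, 0.4, 0.8, 12, 0.5],
    [0, 0.4, 0.8, 16, 0.5],
    [0, 0.4, 0.8, 20, 0.5],
    [0, 0.4, 0.8, 20, 0.5],
  ],
)

```text
time_s: 20.05
position: [487.8, -117.4, 42.1]
orientation: [-0.0, -0.071, 0.997, 0.0]
wrist_force: [-0.4, 0.1, -3.0]
opening: 57.4
```

No contact force yet, and the foot is already at about 22 mm, inside the cutout. I continue.

send_rows(
  series=[
    [0, 0, 0, 3, 0],
    [0, 0, 0, 6, 0],
    [0, 0, 0, 8, 0],
    [0, 0, 0, 10, 0],
    [0, 0, 0, 10, 0],
  ],
)

```text
time_s: 20.68
position: [488.0, -117.4, 32.3]
orientation: [-0.0, -0.071, 0.997, 0.0]
wrist_force: [0.4, 0.1, -2.6]
opening: 57.1
```

send_rows(
  series=[
    [0, 0, 0, 1, 0],
    [0, 0, 0, 2, 0],
    [0, 0, 0, 2, 0],
  ],
)

```text
time_s: 21.05
position: [488.1, -117.4, 30.4]
orientation: [-0.0, -0.071, 0.997, 0.0]
wrist_force: [0.5, -0.5, -3.1]
opening: 57.1
```

send_rows(
  series=[
    [0, 0, 0, 0.5, 0],
    [0, 0, 0, 1, 0],
    [0, 0, 0, 1, 0],
  ],
)

```text
time_s: 21.42
position: [488.2, -117.4, 30.0]
orientation: [0.0, -0.071, 0.997, 0.0]
wrist_force: [-2.1, -0.1, 5.5]
opening: 57.1
```

send_rows(
  series=[
    [0.72, 0, 0, 0, 0],
    [0.8, 0, 0, 0, 0],
    [1, 0, 0, 0, 0],
    [1, 0, 0, -20, 0],
    [1, 0, 0, -60, 0],
    [1, 0, 0, -110, 0],
    [1, 0, 0, -160, 0],
    [1, 0, 0, -170, 0],
    [1, 0, 0, -170, 0],
  ],
)

```text
time_s: 22.55
position: [488.2, -117.3, 199.6]
orientation: [0.001, -0.071, 0.997, 0.0]
wrist_force: [0.7, 0.7, 0.2]
opening: 85.5
```

```bash
python3 -c "
from h import *
s,E,im=shot('wrist','w15'); go(622,145,200,100)
s,E,im=shot('scene','s15');cv2.imwrite('pics/s15c.png',cv2.resize(im[140:300,220:460],None,fx=3,fy=3,interpolation=2))
"
```

```text
pos [ 487.5 -117.2  198.6] yaw 98.14 tilt [-1.3e-03  3.0e-04 -1.0e+00] shift [-170.3  240.5   -1.5] turn -1.8568197979295888 t 22.6 F [ 0.5 -0.7 -1.5] open 84.8 q [-0.07  0.24  0.28  2.   -0.09  0.91  1.97]
```

View pics/w15.png

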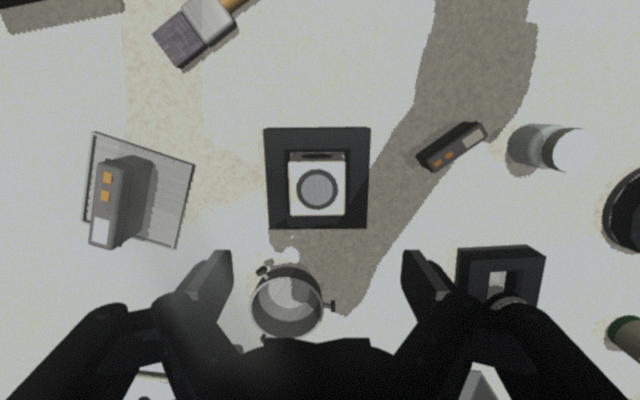

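View pics/s15c.png

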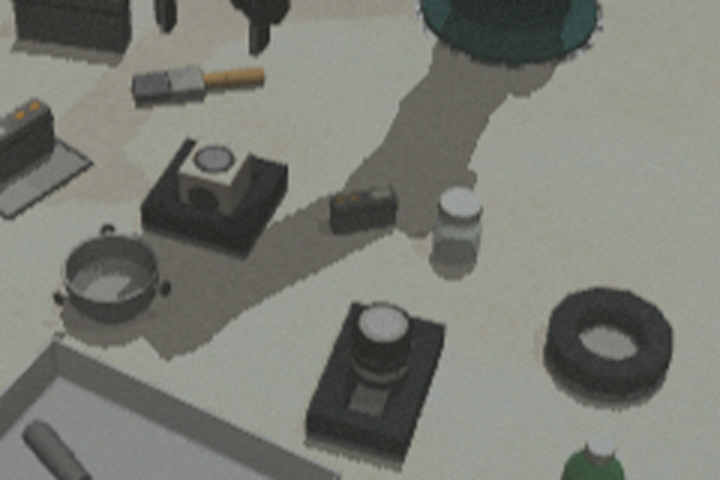

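The splitter sits down in the square cutout, with its top at (318,187) in the wrist view, and the bowl is unmoved. Next is the eyepiece.

send_rows(
  series=[
    [1, -25, 35, 0, 0],
    [1, -60, 85, 0, -2],
    [1, -95, 134, 0, -2],
    [1, -130, 184, 0, -2],
    [1, -160, 226, 0, -2],
    [1, -170, 240, 0, -2],
    [1, -170, 240, 0, -2],
    [1, -170, 240, 0, -2],
  ],
)

```text
time_s: 23.65
position: [621.8, 141.6, 198.7]
orientation: [-0.001, -0.087, 0.996, -0.001]
wrist_force: [-0.1, -0.7, 0.3]
opening: 85.4
```

```bash
python3 -c "
from h import *
s,E,im=shot('wrist','w16'); go(623,145,55,100)
cv2.imwrite('pics/w16c.png',cv2.resize(im[80:280,220:420],None,fx=3,fy=3,interpolation=2))"
```

```text
pos [622.  141.6 199.1] yaw 99.96 tilt [-0.001  -0.0013 -1.    ] shift [ -1.8   3.3 144.1] turn -0.03823656578059342 t 23.7 F [-0.1 -1.  -0.2] open 85.1 q [-0.4   0.47  0.17  1.66 -0.09  1.02  1.54]
```

View pics/w16c.png

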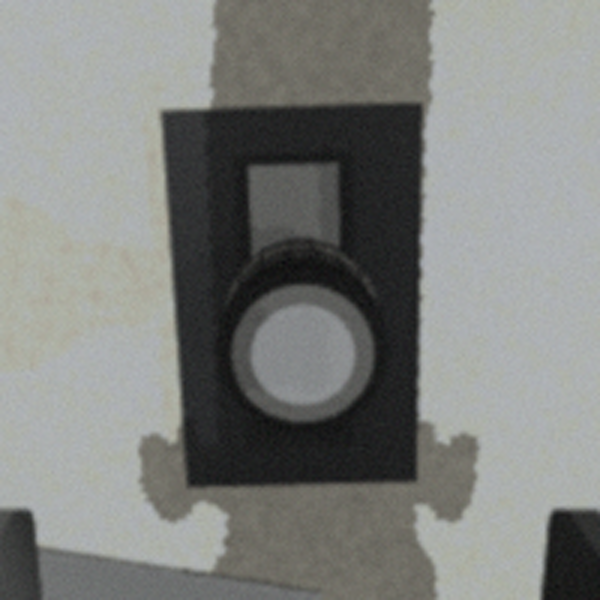

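```bash
python3 -c "
from h import *
E=load('w16'); f=lambda l:np.array(l)/3.+np.array((220,80))-.33
quad(E,f([(162,112),(420,104),(416,480),(188,486)]),35,'obl')
P=back(E,f([(303,353),(231,353),(375,353),(303,283),(303,424)]),95);print(P.round(1))
P=back(E,f([(247,163),(340,163)]),10);print(P.round(1))
"
```

```text
obl c [622.7 143.6  35. ] sides [ 90.8 144.1  91.3 144.1] ang [101.6, 11.7, -78.4, -168.4]
[[622.7 145.3  95. ]
 [626.6 123.3  95. ]
 [618.9 167.2  95. ]
 [601.  141.4  95. ]
 [645.8 149.4  95. ]]
[[575.4 115.8  10. ]
 [569.2 151.3  10. ]]
```

send_rows(
  series=[
    [1, -1.6, 3.5, 40, 0],
    [1, -1.6, 3.5, 80, 0],
    [1, -1.6, 3.5, 105, 0],
    [1, -1.6, 3.5, 122, 0],
    [1, -1.6, 3.5, 135, 0],
    [1, -1.6, 3.5, 143, 0],
    [1, -1.6, 3.5, 144, 0],
    [1, -1.6, 3.5, 144, 0],
  ],
)

```text
time_s: 24.7
position: [623.9, 148.0, 56.1]
orientation: [0.001, -0.088, 0.996, 0.0]
wrist_force: [0.4, 0.8, -0.2]
opening: 85.3
```

```bash
python3 -c "
from h import *
s,E,im=shot('wrist','w17'); go(622.8,145.3,55,100)"
```

```text
pos [623.9 148.1  56.2] yaw 100.14 tilt [ 1.2e-03  3.0e-04 -1.0e+00] shift [ 1.6 -2.5  1.2] turn 0.13935359243443202 t 24.75 F [-0.5  0.3  0.4] open 85.1 q [-0.39  0.65  0.14  1.74 -0.12  0.76  1.56]
```

View pics/w17.png

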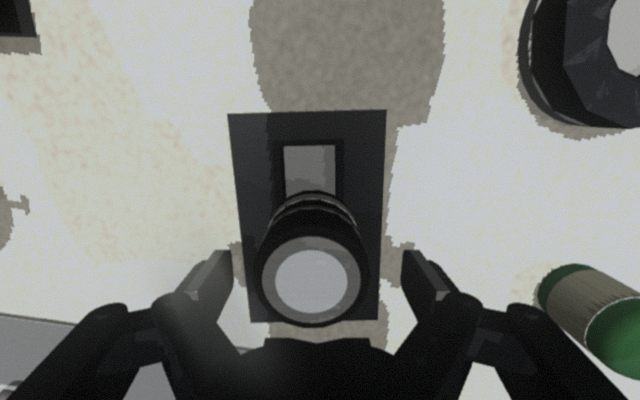

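send_rows(
  series=[
    [1, 1.5, -2.3, 1, 0],
    [0.7, 1.5, -2.3, 1, 0],
    [0.6, 1.5, -2.3, 1, 0],
    [0, 1.5, -2.3, 1, 0],
    [0, 1.5, -2.3, 1, 0],
    [0, 1.5, -2.3, 1, 0],
    [0, 1.5, -2.3, 1, 0],
  ],
  squeeze=50,
)

```text
time_s: 25.62
position: [622.8, 145.4, 55.0]
orientation: [0.001, -0.088, 0.996, 0.0]
wrist_force: [-1.8, -0.9, 5.5]
opening: 52.5
```

send_rows(
  series=[
    [0, 0, 0, -10, 0],
    [0, 0, 0, -40, 0],
    [0, 0, 0, -80, 0],
    [0, 0, 0, -105, 0],
    [0, 0, 0, -105, 0],
  ],
)

```text
time_s: 26.25
position: [623.3, 145.8, 161.4]
orientation: [0.002, -0.088, 0.996, 0.0]
wrist_force: [-0.0, 0.4, -3.0]
opening: 52.6
```

```bash
python3 -c "
from h import *
s,E,im=shot('wrist','w18'); go(469.2,312.3,160)"
```

```text
pos [622.1 145.5 159.5] yaw 100.15 tilt [ 3.e-04  3.e-04 -1.e+00] shift [121.1 191.1  -0.5] turn None t 26.3 F [-0.4 -0.2 -2.6] open 52.6 q [-0.4   0.51  0.16  1.69 -0.1   0.94  1.55]
```

View pics/w18.png

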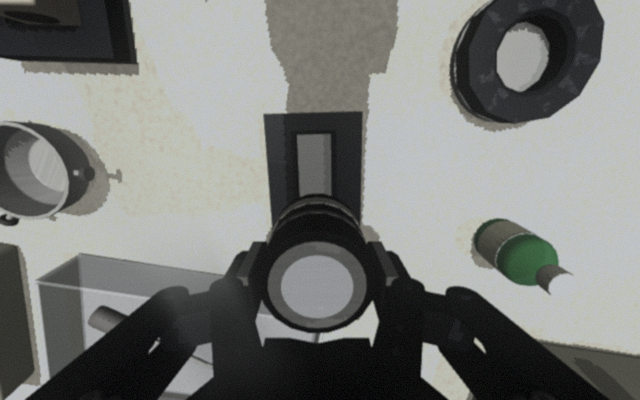

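```bash
python3 -c "
from h import *
E=load('w18');P=back(E,[(266,282),(369,282),(317.5,241),(317.5,325)],199.5);print(P.round(1),P[:2].mean(0),P[2:].mean(0))
"
```

```text
[[627.4 123.  199.5]
 [619.2 169.2 199.5]
 [603.2 142.5 199.5]
 [646.6 150.3 199.5]] [623.33020718 146.1143895  199.5       ] [624.91405089 146.39538145 199.5       ]
```

send_rows(
  series=[
    [0, 24, 38, 0, 0],
    [0, 52, 82, 0, 0],
    [0, 80, 126, 0, 0],
    [0, 105, 166, 0, 0],
    [0, 119, 188, 0, 0],
    [0, 121, 191, 0, 0],
    [0, 121, 191, 0, 0],
    [0, 121, 191, 0, 0],
  ],
)

```text
time_s: 27.3
position: [470.5, 310.5, 159.0]
orientation: [-0.0, -0.087, 0.996, -0.001]
wrist_force: [0.7, -0.7, -1.8]
opening: 52.9
```

```bash
python3 -c "
from h import *
s,E,im=shot('wrist','w19'); go(469.2,312.3,60)"
```

```text
pos [470.5 310.7 159.1] yaw 100.0 tilt [-0.e+00 -8.e-04 -1.e+00] shift [ 1.   1.9 99.1] turn None t 27.35 F [-0.2 -0.4 -2.4] open 53.0 q [-0.73  0.4   0.11  1.88 -0.06  0.87  1.15]
```

View pics/w19.png

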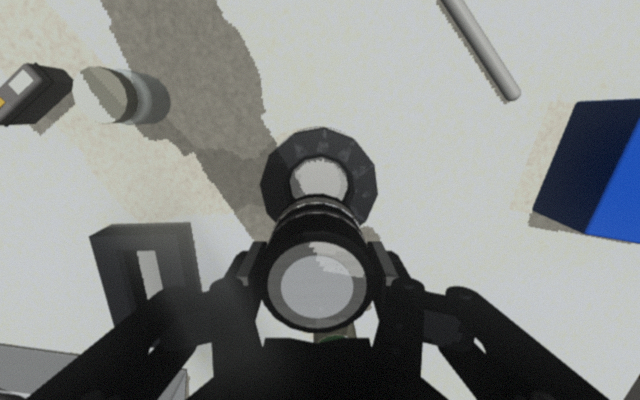

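send_rows(
  series=[
    [0, 2.5, 1.5, 30, 0],
    [0, 2.5, 1.5, 60, 0],
    [0, 2.5, 1.5, 80, 0],
    [0, 2.5, 1.5, 92, 0],
    [0, 2.5, 1.5, 97, 0],
    [0, 2.5, 1.5, 97, 0],
    [0, 2.5, 1.5, 97, 0],
  ],
)

```text
time_s: 28.22
position: [467.4, 313.5, 63.3]
orientation: [0.001, -0.088, 0.996, 0.0]
wrist_force: [0.2, -0.7, -1.6]
opening: 52.6
```

```bash
python3 -c "
from h import *
s,E,im=shot('wrist','w20'); go(467.8,311.7,60)
cv2.imwrite('pics/w20c.png',cv2.resize(im[110:350,200:430],None,fx=3,fy=2.5,interpolation=2))
s,E,im=shot('scene','s20');cv2.imwrite('pics/s20c.png',cv2.resize(im[170:290,360:500],None,fx=5,fy=5,interpolation=2))"
```

```text
pos [467.4 313.5  63.3] yaw 100.14 tilt [ 1.2e-03  9.0e-04 -1.0e+00] shift [-0.1 -1.8  3.3] turn None t 28.275 F [ 0.7 -0.  -2.1] open 52.4 q [-0.73  0.53  0.1   1.93 -0.08  0.67  1.16]
```

View pics/w20c.png

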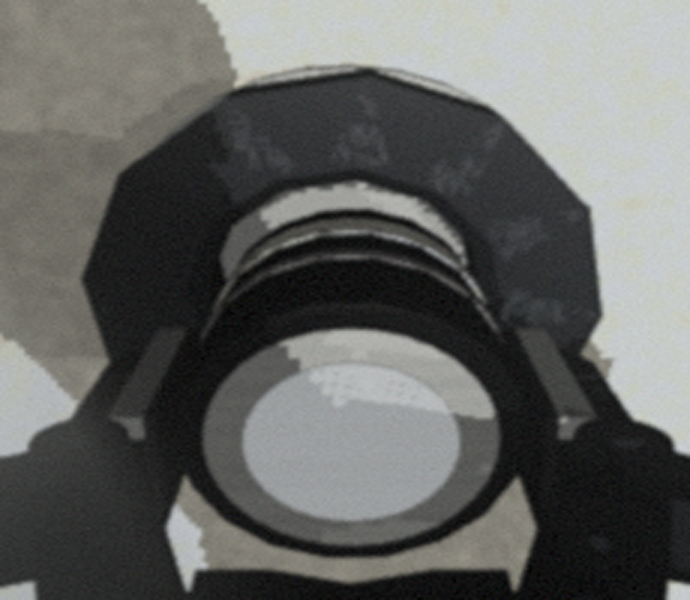

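View pics/s20c.png

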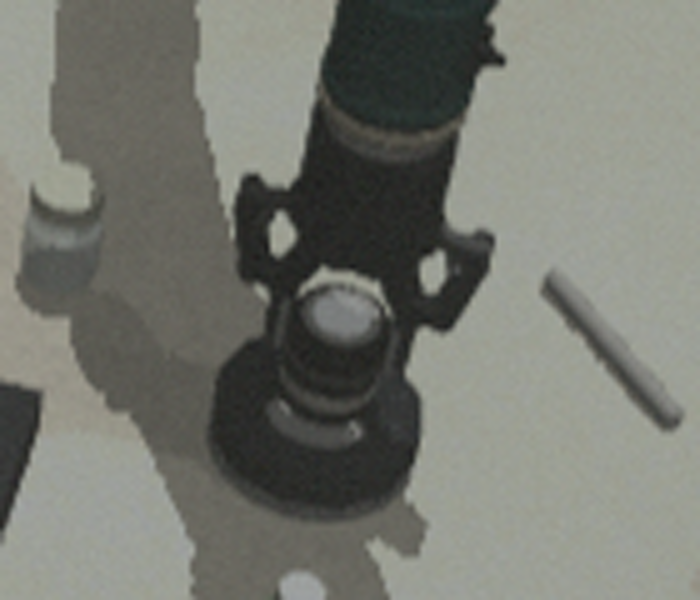

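send_rows(
  series=[
    [0, 0, -1.8, 2, 0],
    [0, 0, -1.8, 6, 0],
    [0, 0, -1.8, 10, 0],
    [0, 0, -1.8, 14, 0],
    [0, 0, -1.8, 18, 0],
    [0, 0, -1.8, 21, 0],
    [0, 0, -1.8, 21, 0],
  ],
)

```text
time_s: 29.2
position: [467.0, 311.3, 41.2]
orientation: [-0.0, -0.088, 0.996, -0.0]
wrist_force: [0.1, 0.3, -1.8]
opening: 52.6
```

send_rows(
  series=[
    [0, 0, 0, 3, 0],
    [0, 0, 0, 6, 0],
    [0, 0, 0, 8, 0],
    [0, 0, 0, 9.5, 0],
    [0, 0, 0, 9.5, 0],
  ],
)

```text
time_s: 29.82
position: [467.1, 311.4, 31.9]
orientation: [-0.0, -0.088, 0.996, -0.0]
wrist_force: [0.1, -0.0, -1.2]
opening: 52.8
```

send_rows(
  series=[
    [0, 0, 0, 0.5, 0],
    [0, 0, 0, 1, 0],
    [0, 0, 0, 1.5, 0],
    [0, 0, 0, 1.5, 0],
  ],
)

```text
time_s: 30.32
position: [467.2, 311.3, 30.5]
orientation: [-0.0, -0.088, 0.996, -0.0]
wrist_force: [0.6, -0.1, -1.4]
opening: 52.9
```

send_rows(
  series=[
    [0, 0, 0, 0.5, 0],
    [0, 0, 0, 1, 0],
    [0, 0, 0, 1, 0],
  ],
)

```text
time_s: 30.7
position: [467.2, 311.4, 29.9]
orientation: [0.0, -0.088, 0.996, 0.0]
wrist_force: [-0.9, -0.9, 5.2]
opening: 52.4
```

Contact came at the floor height. I release and rise, then head back to the tray.

send_rows(
  series=[
    [0.7, 0, 0, 0, 0],
    [0.8, 0, 0, 0, 0],
    [1, 0, 0, 0, 0],
    [1, 0, 0, -20, 0],
    [1, 0, 0, -60, 0],
    [1, 0, 0, -110, 0],
    [1, 0, 0, -160, 0],
    [1, 0, 0, -170, 0],
    [1, 0, 0, -170, 0],
  ],
)

```text
time_s: 31.82
position: [467.2, 311.5, 199.8]
orientation: [0.0, -0.088, 0.996, 0.0]
wrist_force: [-0.1, -0.1, -1.1]
opening: 85.6
```

```bash
python3 -c "
from h import *
s,E,im=shot('wrist','w21'); go(542,-337,200,79)
s,E,im=shot('scene','s21');cv2.imwrite('pics/s21c.png',cv2.resize(im[170:290,360:500],None,fx=5,fy=5,interpolation=2))"
```

```text
pos [466.6 311.  198.6] yaw 100.14 tilt [-1.e-03 -8.e-04 -1.e+00] shift [  39.9 -651.2   -1. ] turn 21.139956541494314 t 31.875 F [-0.   0.3 -1. ] open 85.9 q [-0.74  0.34  0.12  1.85 -0.05  0.95  1.14]
```

View pics/w21.png

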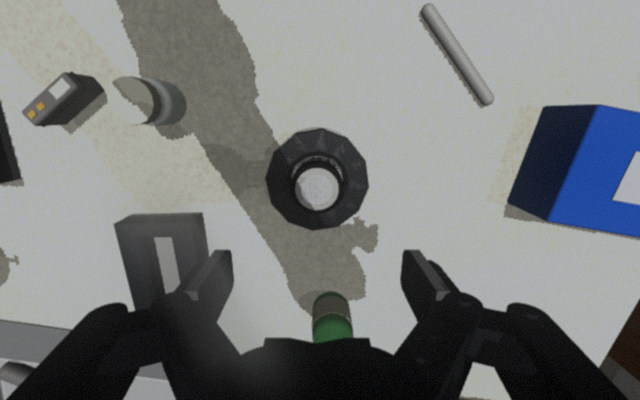

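View pics/s21c.png

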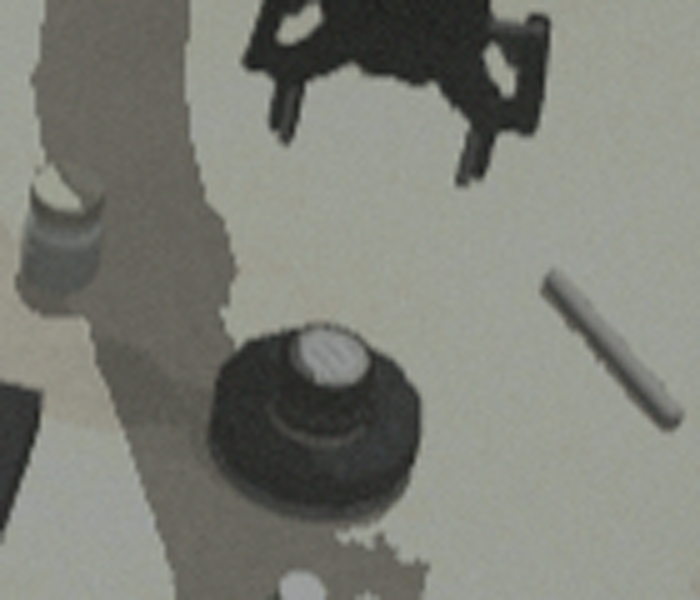

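The eyepiece is sunk in the round cutout (318,188). Next is the battery in the tray.

send_rows(
  series=[
    [1, 2, -30, 0, 0],
    [1, 5, -80, 0, 3],
    [1, 8, -135, 0, 6],
    [1, 12, -190, 0, 9],
    [1, 15, -245, 0, 12],
    [1, 18, -300, 0, 15],
    [1, 22, -355, 0, 18],
    [1, 25, -410, 0, 21],
    [1, 29, -465, 0, 21],
    [1, 32, -520, 0, 21],
  ],
)

```text
time_s: 33.17
position: [526.3, -207.5, 197.6]
orientation: [-0.002, 0.095, 0.996, 0.0]
wrist_force: [0.9, 0.1, 0.3]
opening: 85.5
```

```bash
python3 -c "
from h import *
go(542,-337,200,79)"
```

```text
pos [ 526.3 -207.5  197.6] yaw 79.15 tilt [-3.1e-03  5.0e-04 -1.0e+00] shift [ -39.8 -124.3   -2.5] turn 0.15439966463179644 t 33.175 F [0.9 0.1 0.3] open 85.5 q [-0.02  0.37  0.43  1.86 -0.18  0.96  1.86]
```

send_rows(
  series=[
    [1, -16, -50, 0, 0],
    [1, -32, -100, 0, 0],
    [1, -39, -122, 0, 0],
    [1, -40, -124, 0, 0],
    [1, -40, -124, 0, 0],
    [1, -40, -124, 0, 0],
  ],
)

```text
time_s: 33.92
position: [543.7, -333.2, 199.3]
orientation: [-0.0, 0.093, 0.996, 0.001]
wrist_force: [0.1, 0.9, 0.9]
opening: 85.2
```

```bash
python3 -c "
from h import *
s,E,im=shot('wrist','w22'); go(542,-337,23,79)
cv2.imwrite('pics/w22c.png',cv2.resize(im[80:280,220:420],None,fx=3,fy=3,interpolation=2))"
```

```text
pos [ 543.7 -333.5  199.5] yaw 79.28 tilt [ 2.e-04  1.e-03 -1.e+00] shift [  1.   -3.9 176.5] turn 0.2830673185359984 t 33.975 F [-0.2  0.1 -0.5] open 85.5 q [ 0.17  0.49  0.44  1.68 -0.24  1.03  2.08]
```

View pics/w22c.png

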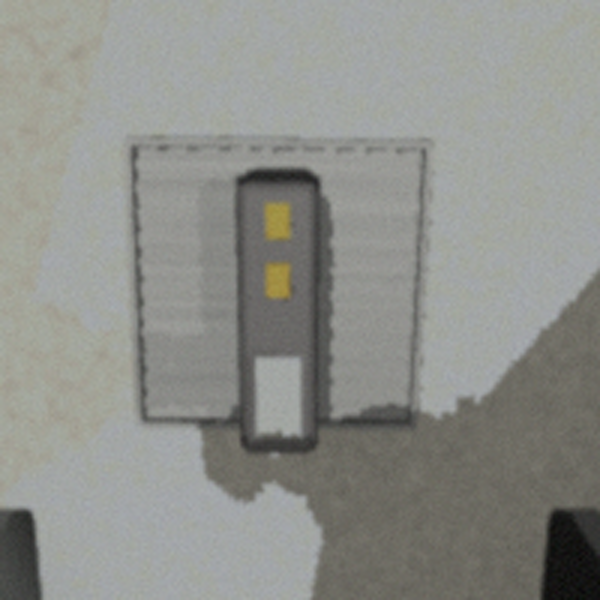

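```bash
python3 -c "
from h import *
E=load('w22'); f=lambda l:np.array(l)/3.+np.array((220,80))-.33
P=quad(E,f([(237,180),(320,180),(316,450),(242,450)]),63,'batt');c=P.mean(0);go(c[0],c[1],25,79)
"
```

```text
batt c [ 542.8 -337.1   63. ] sides [27.3 95.9 26.7 95.8] ang [79.2, -11.1, -100.8, 169.3]
pos [ 543.7 -333.5  199.5] yaw 79.28 tilt [ 2.e-04  1.e-03 -1.e+00] shift [  0.2  -3.9 174.5] turn 0.2830673185359984 t 33.975 F [-0.2  0.1 -0.5] open 85.5 q [ 0.17  0.49  0.44  1.68 -0.24  1.03  2.08]
```

send_rows(
  series=[
    [1, 0, -3.9, 40, 0],
    [1, 0, -3.9, 85, 0],
    [1, 0, -3.9, 120, 0],
    [1, 0, -3.9, 145, 0],
    [1, 0, -3.9, 162, 0],
    [1, 0, -3.9, 172, 0],
    [1, 0, -3.9, 175, 0],
    [1, 0, -3.9, 175, 0],
  ],
)

```text
time_s: 34.98
position: [542.8, -339.5, 25.1]
orientation: [0.001, 0.095, 0.996, -0.0]
wrist_force: [-0.3, 0.1, -0.1]
opening: 85.3
```

```bash
python3 -c "
from h import *
s,E,im=shot('wrist','w23'); go(542.8,-337.1,25,79)"
```

```text
pos [ 542.9 -339.6   25.3] yaw 79.13 tilt [ 1.3e-03 -6.0e-04 -1.0e+00] shift [0.6 2.5 0.3] turn 0.13331879542596425 t 35.025 F [ 0.6  0.3 -1.2] open 85.4 q [ 0.25  0.71  0.36  1.76 -0.35  0.73  2.17]
```

View pics/w23.png

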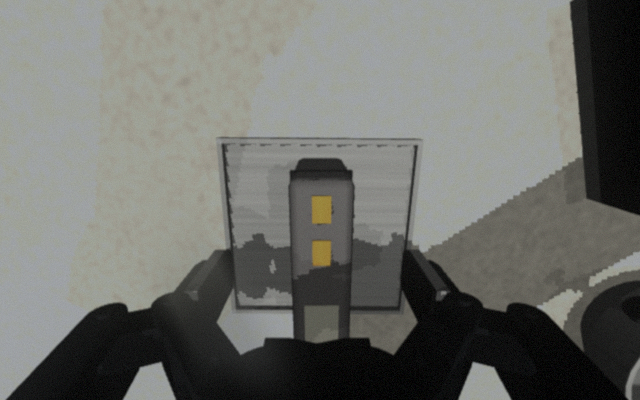

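send_rows(
  series=[
    [1, 0.5, 2.3, 0, 0],
    [0.5, 0.5, 2.3, 0, 0],
    [0.3, 0.5, 2.3, 0, 0],
    [0, 0.5, 2.3, 0, 0],
    [0, 0.5, 2.3, 0, 0],
    [0, 0.5, 2.3, 0, 0],
    [0, 0.5, 2.3, 0, 0],
    [0, 0.5, 2.3, 0, 0],
    [0, 0.5, 2.3, 0, 0],
  ],
  squeeze=50,
)

```text
time_s: 36.15
position: [542.5, -337.2, 24.7]
orientation: [0.0, 0.095, 0.996, -0.0]
wrist_force: [-0.3, -0.9, 2.1]
opening: 27.2
```

send_rows(
  series=[
    [0, 0, 0, -10, 0],
    [0, 0, 0, -45, 0],
    [0, 0, 0, -90, 0],
    [0, 0, 0, -130, 0],
    [0, 0, 0, -145, 0],
    [0, 0, 0, -145, 0],
  ],
)

```text
time_s: 36.9
position: [542.4, -336.6, 169.7]
orientation: [0.0, 0.094, 0.996, 0.0]
wrist_force: [-0.3, -0.5, -3.7]
opening: 27.6
```

```bash
python3 -c "
from h import *
s,E,im=shot('wrist','w24'); go(622.7,143.6,170,101.6)"
```

```text
pos [ 541.8 -336.2  168.3] yaw 79.15 tilt [-0.0014  0.0011 -1.    ] shift [ 10.8 486.4  -1.3] turn -22.445959266422307 t 36.95 F [-0.8 -0.3 -3.3] open 27.0 q [ 0.18  0.52  0.44  1.7  -0.26  0.97  2.1 ]
```

View pics/w24.png

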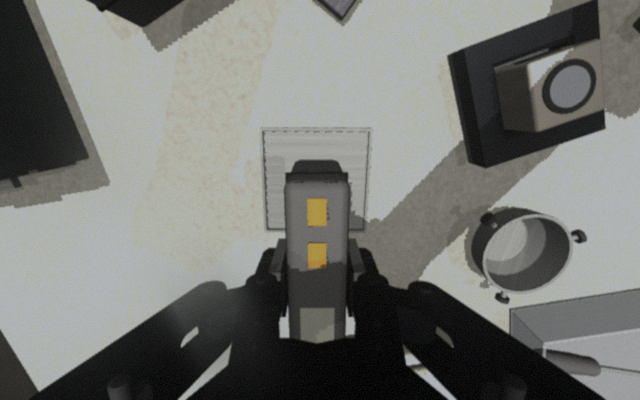

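send_rows(
  series=[
    [0, 1, 40, 0, -2],
    [0, 2, 95, 0, -6],
    [0, 3, 150, 0, -10],
    [0, 5, 205, 0, -14],
    [0, 6, 260, 0, -18],
    [0, 7, 315, 0, -22],
    [0, 8, 370, 0, -22.4],
    [0, 10, 425, 0, -22.4],
    [0, 10.8, 475, 0, -22.4],
    [0, 10.8, 486, 0, -22.4],
  ],
)

```text
time_s: 38.2
position: [621.5, 147.9, 166.5]
orientation: [-0.002, -0.104, 0.995, 0.001]
wrist_force: [-0.7, -1.2, -3.3]
opening: 27.4
```

send_rows(
  series=[
    [0, 0, 0, 0, 0],
    [0, 0, 0, 0, 0],
  ],
)

```text
time_s: 38.45
position: [622.9, 139.9, 168.5]
orientation: [-0.001, -0.099, 0.995, -0.001]
wrist_force: [-0.6, -0.0, -2.9]
opening: 27.2
```

```bash
python3 -c "
from h import *
s,E,im=shot('wrist','w25'); go(622.7,143.6,65,101.6)
cv2.imwrite('pics/w25c.png',cv2.resize(im[80:350,220:420],None,fx=3,fy=2.2,interpolation=2))"
```

```text
pos [623.1 139.9 168.9] yaw 101.36 tilt [-0.0011 -0.0014 -1.    ] shift [ -0.5   3.8 103.9] turn -0.2365824508738399 t 38.5 F [ 0.4 -0.7 -2.6] open 27.3 q [-0.46  0.51  0.26  1.69 -0.15  0.96  1.62]
```

View pics/w25.png

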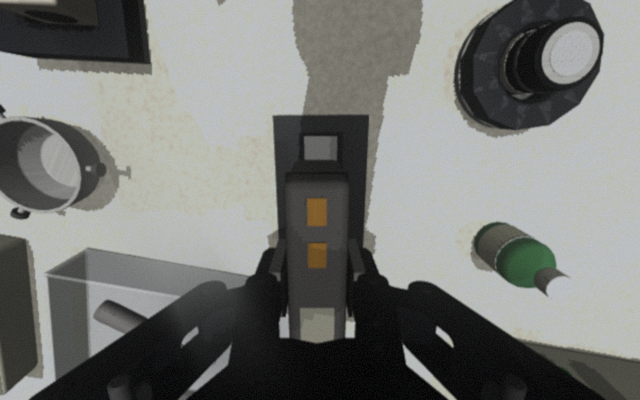

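send_rows(
  series=[
    [0, -0.5, 3.8, 30, 0],
    [0, -0.5, 3.8, 60, 0],
    [0, -0.5, 3.8, 85, 0],
    [0, -0.5, 3.8, 97, 0],
    [0, -0.5, 3.8, 102, 0],
    [0, -0.5, 3.8, 102, 0],
    [0, -0.5, 3.8, 102, 0],
  ],
)

```text
time_s: 39.38
position: [623.8, 146.3, 68.6]
orientation: [0.001, -0.1, 0.995, 0.0]
wrist_force: [-0.4, 0.4, -3.0]
opening: 27.3
```

```bash
python3 -c "
from h import *
s,E,im=shot('wrist','w26'); go(622.7,143.6,57,101.6)
cv2.imwrite('pics/w26c.png',np.clip(cv2.resize(im[80:350,200:440].astype(float),None,fx=3,fy=2.2,interpolation=2)*1.5,0,255).astype(np.uint8))
s,E,im=shot('scene','s26');cv2.imwrite('pics/s26c.png',cv2.resize(im[190:310,290:430],None,fx=5,fy=5,interpolation=2))"
```

```text
pos [623.7 146.4  68.5] yaw 101.54 tilt [ 1.7e-03  5.0e-04 -1.0e+00] shift [ 1.6 -2.5 11.5] turn -0.06233076005348437 t 39.425 F [ 0.1 -0.2 -2.9] open 27.1 q [-0.45  0.64  0.23  1.74 -0.19  0.78  1.64]
```

View pics/w26c.png

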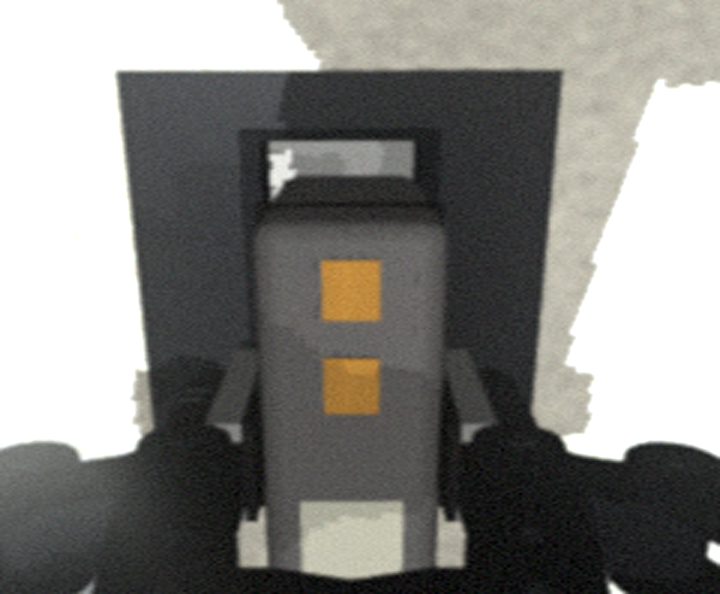

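View pics/s26c.png

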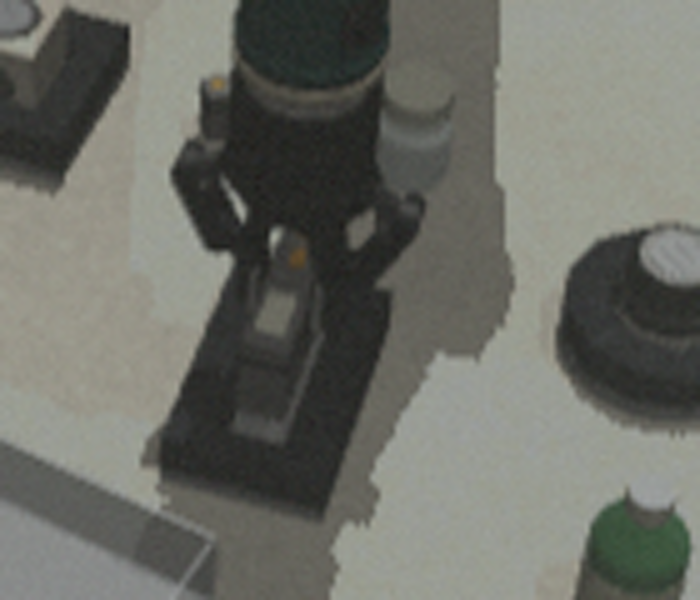

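```bash
python3 -c "
from h import *
a=np.radians(11.6);u=np.array([np.cos(a),np.sin(a)])
E=load('w26')
P=back(E,[(239.7,112.7),(387,112.7)],35);print(P,np.linalg.norm(P[1]-P[0]),P.mean(0)[:2]+72.5*u)
P=back(E,[(280,139),(346.5,139)],35);print(np.linalg.norm(P[1]-P[0]),P.mean(0)[:2]+56.5*u)
# battery top far edge z = 68.5-22+60
P=back(E,[(286,181),(348,181)],106.5);print(np.linalg.norm(P[1]-P[0]),P.mean(0)[:2]+49*u)
"
```

```text
[[561.36064696  84.94809108  35.        ]
 [543.25203904 174.26842501  35.        ]] 91.1374990546856 [623.3255486  144.18640733]
42.22546039872998 [623.33844633 144.02954045]
25.279125282928224 [625.83678134 146.87386472]
```

send_rows(
  series=[
    [0, 1.7, -2.3, 2, 0],
    [0, 1.7, -2.3, 6, 0],
    [0, 1.7, -2.3, 10, 0],
    [0, 1.7, -2.3, 14, 0],
    [0, 1.7, -2.3, 18, 0],
    [0, 1.7, -2.3, 18, 0],
  ],
)

```text
time_s: 40.22
position: [621.5, 143.6, 49.0]
orientation: [-0.0, -0.101, 0.995, -0.0]
wrist_force: [0.7, 0.2, -2.5]
opening: 27.3
```

send_rows(
  series=[
    [0, 0, 0, 4, 0],
    [0, 0, 0, 8, 0],
    [0, 0, 0, 12, 0],
    [0, 0, 0, 15, 0],
    [0, 0, 0, 15, 0],
  ],
)

```text
time_s: 40.85
position: [621.6, 143.6, 34.2]
orientation: [-0.0, -0.1, 0.995, -0.0]
wrist_force: [0.1, 0.3, -2.4]
opening: 27.0
```

send_rows(
  series=[
    [0, 0, 0, 0.5, 0],
    [0, 0, 0, 1, 0],
    [0, 0, 0, 1, 0],
  ],
)

```text
time_s: 41.22
position: [621.9, 143.6, 33.6]
orientation: [0.0, -0.101, 0.995, 0.0]
wrist_force: [0.3, 0.7, -3.3]
opening: 27.3
```

send_rows(
  series=[
    [0, 0, 0, 0.7, 0],
    [0, 0, 0, 1.3, 0],
    [0, 0, 0, 1.3, 0],
  ],
)

```text
time_s: 41.6
position: [621.8, 143.7, 32.1]
orientation: [-0.0, -0.101, 0.995, 0.0]
wrist_force: [-0.3, -0.5, -2.8]
opening: 27.3
```

send_rows(
  series=[
    [0, 0, 0, 0.5, 0],
    [0, 0, 0, 1, 0],
    [0, 0, 0, 1, 0],
  ],
)

```text
time_s: 41.98
position: [621.9, 143.6, 31.7]
orientation: [0.0, -0.1, 0.995, 0.0]
wrist_force: [-1.7, -0.9, 2.8]
opening: 27.5
```

Floor contact came at the expected height. I release and rise.

send_rows(
  series=[
    [0.4, 0, 0, 0, 0],
    [0.55, 0, 0, 0, 0],
    [0.7, 0, 0, 0, 0],
    [0.8, 0, 0, 0, 0],
    [0.8, 0, 0, -20, 0],
    [0.9, 0, 0, -60, 0],
    [1, 0, 0, -110, 0],
    [1, 0, 0, -160, 0],
    [1, 0, 0, -190, 0],
    [1, 0, 0, -190, 0],
  ],
)

```text
time_s: 43.22
position: [623.7, 143.9, 225.9]
orientation: [0.004, -0.1, 0.995, 0.001]
wrist_force: [-0.4, -0.0, 0.0]
opening: 85.8
```

```bash
python3 -c "
from h import *
s,E,im=shot('wrist','w27'); go(560,60,280)
s,E,im=shot('scene','s27');cv2.imwrite('pics/s27c.png',cv2.resize(im[150:310,220:460],None,fx=3.3,fy=3.3,interpolation=2))
s,E,im=shot('top','t27')"
```

```text
pos [622.5 143.8 223.6] yaw 101.53 tilt [ 0.0035  0.0014 -1.    ] shift [ 77.8 -69.5 -56.7] turn None t 43.275 F [-0.4 -0.6 -0.1] open 85.7 q [-0.48  0.45  0.27  1.65 -0.13  1.06  1.6 ]
```

View pics/w27.png

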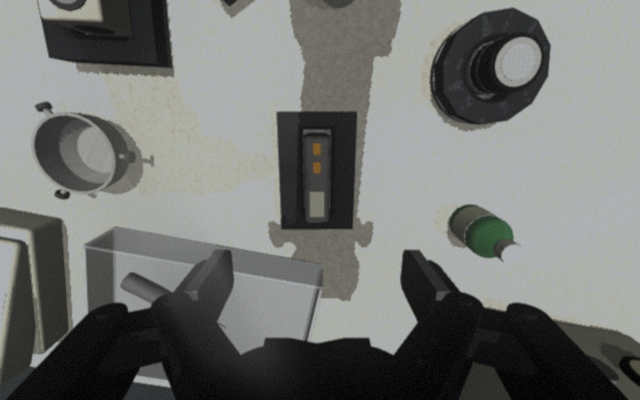

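View pics/s27c.png

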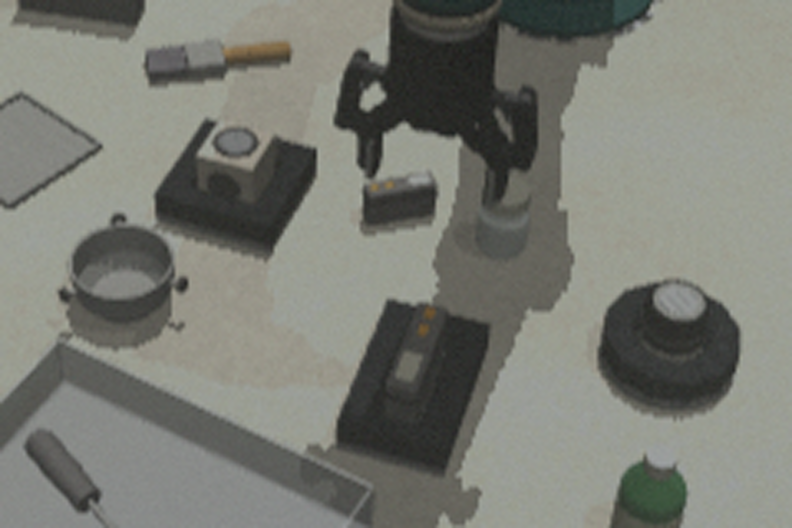

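```bash
python3 -c "
from h import *
im=cv2.imread('pics/w27.png');cv2.imwrite('pics/w27c.png',np.clip(cv2.resize(im[100:240,260:370].astype(float),None,fx=5,fy=4.2,interpolation=2)*1.5,0,255).astype(np.uint8))
a=cv2.imread('pics/top0.png')[120:240,170:460];b=cv2.imread('pics/t27.png')[120:240,170:460]
cv2.imwrite('pics/tcmp.png',np.clip(cv2.resize(np.vstack([a,b]).astype(float),None,fx=2.4,fy=2.4)*1.6,0,255).astype(np.uint8))
"
```

```text
(no output)
```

View pics/w27c.png

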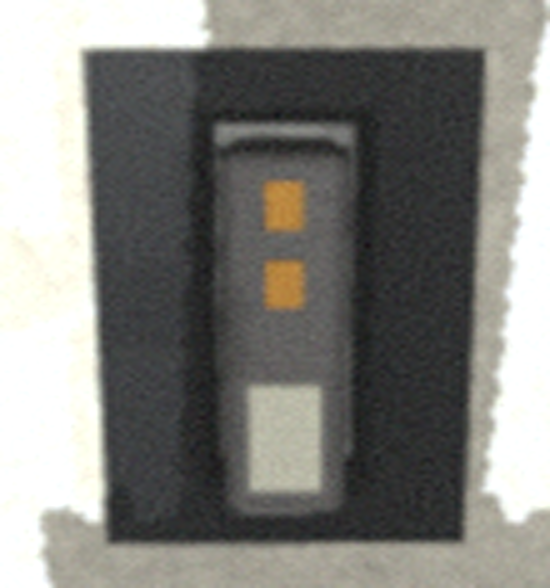

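View pics/tcmp.png

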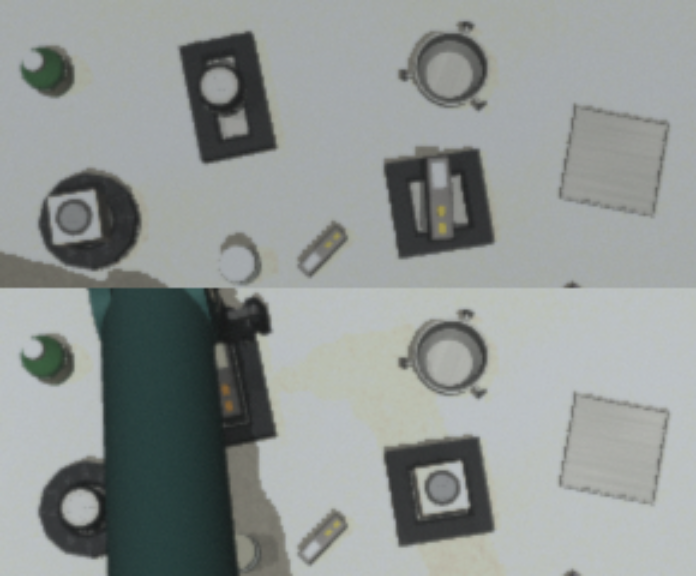

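The battery lies squarely in the oblong cutout. The splitter and eyepiece are seated, the tray is empty, the bowl stands exactly as at the start, and the gripper is clear. I hand in.

```bash
python3 -c "
from h import *
print(r.observe()['time_s'],r.finish_job())"
```

```text
the job is handed in; nothing more can be done
43.375 None
```

All three parts are in their own cutouts, upright and let go, and I handed the job in at 43.4 s. I moved the battery pack to the tray first. Then I seated the splitter in the square insert, the eyepiece in the round one and the battery pack in the oblong one.

**Last checks:** Each part met the cutout floor at the height expected for its full depth, with 3 to 6 N upward on the wrist. The final pictures show all three sunk and upright and the tray empty. The bowl has not moved from its start position, and the gripper is about 150 mm above the parts.

**What went wrong:** The first grasp of the splitter failed. The fingertips ended about 13 mm behind the reported TCP, where the description puts them 17 mm ahead. The fingers closed over the block's top and pressed on it with about 50 N at the wrist. The block tilted briefly, then stood upright again when I eased off. That press came from the fingers, not the gripper's body, so I don't think it breaks the 40 N limit, but I could not confirm how it is judged. I made all later grasps about 25 mm lower, and they held.

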